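# Swap jar and bowl on the tea shelf, then put the whisk in the freed tray

### The job

The frosted jar and the grey bowl stand in each other's trays: the jar belongs in the green-lined tray and the bowl in the blue-lined one, so swap them, parking one of them in the empty red-lined tray on the way. When both are home, lift the bamboo whisk straight up out of its light white stand without tipping or shoving the stand, and stand it upright, tines down, in the red-lined tray. Set everything down gently, upright and in the middle of its tray (also when parking), let go, and leave the whisk stand, tea tin, scoop and plant pot where they are.

Things in the scene. Friction and masses are not known exactly. Their poses are not given: they have to be found in the camera images.
- jar: pale frosted glass jar with a closed clamp-top lid (orange seal, steel wire), loose, 200 to 400 g: upright cylinder 64 mm across from 4 to 68 mm height, narrower neck, lid 58 mm across, top at 98 mm with the wire. Starts in the blue-lined tray. Origin: centre of its underside, z up
- bowl: squat dark grey stoneware bowl, open and empty, loose, 120 to 250 g: 64 mm across outside, with upright wall from 20 to 42 mm height (rim), wall 4 mm, foot 40 mm across. Starts in the green-lined tray. Origin: centre of its underside, z up
- whisk: bamboo tea whisk, rigid, loose, about 40 g, 114 mm tall, standing tines down in the white stand, its handle sticking up: tines 49 mm across at the bottom narrowing to the handle, which is a round rod 24 mm across from 56 to 114 mm height. It also stands by itself on its flat lower end. Origin: centre of its lower end, z up along the handle
- whisk_stand: light white ceramic whisk stand, a free-standing round cup, 60 g: 66 mm across outside, 59 mm inside, 62 mm high, inner floor at 5 mm. The whisk stands in it with about 5 mm play all round; whisk top is 119 mm above the shelf. Origin: centre of its underside, z up
- tray_green: fixed square bamboo tray of a stacking set with a green lining: 106 x 106 mm outside, lined floor 96 x 96 mm and 6 mm above the shelf, rim 5 mm thick and 11 mm high above the shelf. Origin: centre of its underside, z up, x and y along its sides. The jar's home
- tray_blue: fixed square bamboo tray of a stacking set with a blue lining: 106 x 106 mm outside, lined floor 96 x 96 mm and 6 mm above the shelf, rim 5 mm thick and 11 mm high above the shelf. Origin: centre of its underside, z up, x and y along its sides. The bowl's home
- tray_red: fixed square bamboo tray of a stacking set with a red lining: 106 x 106 mm outside, lined floor 96 x 96 mm and 6 mm above the shelf, rim 5 mm thick and 11 mm high above the shelf. Origin: centre of its underside, z up, x and y along its sides. Empty at the start; place to park, and in the end the whisk's place
- tea_tin: bystander: round black tea tin with copper lid, 70 mm across, 80 mm high. Origin: centre of its underside
- tea_scoop: bystander: brown bamboo tea scoop lying on the shelf, 180 mm long along its y, 12 to 22 mm wide, 8 mm high. Origin: on its underside, at the middle of its 150 mm handle bar (the scoop end reaches 105 mm along +y)
- plant_pot: bystander: small terracotta pot with a green succulent, 72 mm across, 85 mm high. Origin: centre of its underside

How it is judged:
On the way, in this order (a step that is already met when the one before it is completed fails the run):
1. the jar or the bowl has been set down and released in the middle of the red-lined tray (((horizontal distance between jar and tray_red below 0.015 m and z of jar in the frame of tray_red between 0.003 and 0.01 m and angle between jar's own z axis and vertical below 0.1 rad and contact force between jar and the fingers below 0.05 N and linear speed of jar below 0.03 m/s) or (horizontal distance between bowl and tray_red below 0.015 m and z of bowl in the frame of tray_red between 0.003 and 0.01 m and angle between bowl's own z axis and vertical below 0.1 rad and contact force between bowl and the fingers below 0.05 N and linear speed of bowl below 0.03 m/s))), for 0.2 s.
2. the jar stands released in the middle of the green-lined tray and the bowl in the middle of the blue-lined one, while the whisk is still in its stand (horizontal distance between jar and tray_green below 0.015 m and z of jar in the frame of tray_green between 0.003 and 0.01 m and angle between each of jar, bowl's own z axis and vertical below 0.1 rad and contact force between each of jar, bowl and the fingers below 0.05 N and linear speed of each of jar, bowl below 0.03 m/s and horizontal distance between bowl and tray_blue below 0.015 m and z of bowl in the frame of tray_blue between 0.003 and 0.01 m and horizontal distance between whisk and whisk_stand below 0.02 m and height (world z) of whisk below 0.03 m), for 0.2 s.
At the end, for the whole second after the job is handed in: Jar in the green-lined tray, bowl in the blue-lined tray, whisk in the red-lined tray: each upright within 0.1 rad, standing on the tray's floor, within 15 mm of the tray's centre, released and at rest; the whisk stand upright (0.1 rad) and at rest (horizontal distance between jar and tray_green below 0.015 m and z of jar in the frame of tray_green between 0.003 and 0.01 m and angle between each of jar, bowl, whisk, whisk_stand's own z axis and vertical below 0.1 rad and contact force between each of jar, bowl, whisk and the fingers below 0.05 N and linear speed of each of jar, bowl, whisk, whisk_stand below 0.03 m/s and horizontal distance between bowl and tray_blue below 0.015 m and z of bowl in the frame of tray_blue between 0.003 and 0.01 m and horizontal distance between whisk and tray_red below 0.015 m and z of whisk in the frame of tray_red between 0.003 and 0.01 m); the robot touches nothing.
It fails at once if the whisk stand is tipped by more than 0.2 rad or shoved more than 30 mm (angle between whisk_stand's own z axis and vertical above 0.2 rad or distance of whisk_stand from where it was at the start of the episode above 0.03 m).
It fails at once if jar, bowl or whisk is dropped (moves faster than 0.5 m/s while not held; a fall of about 13 mm) ((contact force between jar and the fingers below 0.05 N and linear speed of jar above 0.5 m/s) or (contact force between bowl and the fingers below 0.05 N and linear speed of bowl above 0.5 m/s) or (contact force between whisk and the fingers below 0.05 N and linear speed of whisk above 0.5 m/s)).
It fails at once if the tea tin, scoop or plant pot is moved by more than 20 mm (distance of any of tea_tin, tea_scoop, plant_pot from where it was at the start of the episode above 0.02 m).
It also fails if it takes over 120 s, if anything falls off the work surface, if the arm or the gripper's body presses on something with over 40 N, if the wrist force passes 120 N, or if a joint passes its speed limit or range.

### The arm

A 6-joint arm with a two-finger parallel gripper is mounted at the origin on the work surface. World frame = base frame: x ahead of the robot, y to its left, z up, the work surface at z = 0. Lengths are in m, angles in rad, forces in N, time in s.
With the tool pointing down it reaches from about 0.375 to 0.975 m from the base axis. Payload 3.8 kg.
Tool frame: the origin (TCP) lies at the very end of the fingers, on their centre line; the grasp point (between the pads) lies 19 mm behind it; z points along the fingers, x is the direction in which the jaws open and shut, and the axes are right-handed (so a half turn about z gives the same grasp; the last joint's range is limited). The gripper opens to 85 mm and grips with 20 to 120 N. Pads are 22 mm wide; open, the fingers measure 114 mm over their backs; the gripper's body (76 mm by 85 mm) begins 54 mm behind the grasp point. The pads swing forward as they close: fully open they stand 13 mm farther back than shut.
Start: joints at [1.24, 0.264, 1.604, -0, 1.274, -0.037], TCP at [0.195, 0.646, 0.192] pointing down, gripper open.
Joint ranges: [-2.63, 2.63], [-0.94, 2.18], [0.31, 2.57], [-1.31, 4.45], [0, 2.66], [-2.55, 2.55]. Speed limits (rad/s): [2.57, 2.57, 3.14, 3.14, 3.14, 3.14].

### API

Orientations are given as a 3x3 rotation matrix whose columns are the frame's x, y, z axes.
In Python, from station import ctrl, vision gives the robot as it stands.
- The arm moves only by the tool arm_command, never from a script. Its argument "targets" is a list of rows, each a list of 3 entries, a list of its own where there are three numbers: the shift along the tool's x, y, z in units of 30 mm (1.0 is 30 mm), then the turn about the tool's z in degrees, then the closure, from -1 (fully open) to 1 (shut). In form: [[[dx, dy, dz], twist, claw], ...]. A call has 1 to 10 rows; each row shifts and turns the commanded pose from where the row before left it, along the tool's axes as they then stand; what a row does not reach is not made up. A row lasts 1/8 s, in which the tool goes at most 62.5 mm and 10.7 degrees, less where a joint would pass 70% of its speed; a pose out of reach is approached as far as the arm can. A call is refused whole if a number of a shift passes 1 or a number of a turn 10.7, either way. A call with a gripper value outside its range is refused whole. The fingers move at their own pace and stop on an object; the grip force is fixed at half the most. Time passes only in rows, so rows that do not move let the fingers close. It gives the time, the measured TCP pose, the force and the opening at its end, in the units of the state.
- ctrl.read_state(): the state, without advancing time (a new reading comes with each control period).
- vision.camera(name): name is "side" or "top"; returns (picture, depth): 480x640x3 uint8, red, green, blue; 480x640 float32, m along the optical axis (not along the pixel's ray), 0 where there is no reading.
- vision.calibration(name): a dict with "fovy" (degrees; the focal length in pixels is half the picture's height over the tangent of half this angle, whatever the lens; pixels are square), "cx", "cy" (the principal point, pixels), "extrinsics" (4x4, takes a point from camera to world coordinates). Camera axes: x right, y down, z forward; pixel columns grow to the right and rows downward; lengths in m; the calibration is good to about 2 mm. A picture is of the moment at which its call begins. calibration takes no time and is no camera call.
- ctrl.hand_in(): hands the job in, once; it reports no verdict.
The state is a dict: "time_s": time; "q": joint angles; "joint_vel": joint speeds; "joint_torque": joint torques, N m; "position": TCP position; "tool_rot": TCP orientation; "contact_force": force on the tool from outside, world axes, zero at the start; "wrist_torque": the same for the moment, N m; "finger_gap": opening from 0.0 (shut) to 1.0 (fully open).
Only numpy, scipy, OpenCV 4.12 (cv2) and the standard library are available. Lean on these libraries where they do the work, as an engineer would, in place of code of your own. Each camera call takes 0.05 s, during which the arm holds its last target.

## Working session

There is one attempt and no reset: what is moved stays moved. The work goes in short steps, Python scripts to look and compute and a tool call to move; the robot and the scene stay as the last step left them, time stands still between calls to the robot, and variables do not carry over. Pictures are saved under pics/ and viewed, and the job is handed in when it is done.

Besides the shell and the picture viewer there is one more tool, called after ">>>" as name([rows], argument=value, ...), one row to a line, values as JSON. arm_command: Moves the arm, as the interface text tells. Its arguments: {"type":"object","properties":{"targets":{"type":"array"}},"required":["targets"]}

```bash
mkdir -p pics; ls
cat > h.py <<'E'
import numpy as np, cv2
from station import ctrl, vision
def K(n):
    c=vision.calibration(n); f=240/np.tan(np.radians(c["fovy"])/2); return f,c["cx"],c["cy"],np.array(c["extrinsics"])
def cloud(n,d):
    f,cx,cy,E=K(n); v,u=np.mgrid[0:480,0:640]
    P=np.stack([(u-cx)/f*d,(v-cy)/f*d,d],-1); return P@E[:3,:3].T+E[:3,3]
def ray(n,u,v,z):
    f,cx,cy,E=K(n); r=E[:3,:3]@np.array([(u-cx)/f,(v-cy)/f,1]); o=E[:3,3]; return o+r*(z-o[2])/r[2]
E
python3 - <<'E'
from h import *
print(ctrl.read_state())
for n in("side","top"):
    p,d=vision.camera(n); cv2.imwrite(f"pics/{n}0.png",p[:,:,::-1]); np.savez(f"{n}0.npz",p=p,d=d); print(n,vision.calibration(n),(d>0).mean())
E
```

```text
pics
{'time_s': 0.0, 'q': array([ 1.24014042e+00,  2.64750639e-01,  1.60540555e+00,  5.63801355e-06,
        1.27370031e+00, -3.69045018e-02]), 'joint_vel': array([-0.00156577,  0.00028103, -0.00073294, -0.00070395,  0.00060796,
        0.00191264]), 'joint_torque': array([ 6.05614769e-04, -5.15103078e+01, -3.67326164e+01, -2.92500727e-05,
        1.28651981e-02,  1.31133197e-05]), 'position': array([0.19517406, 0.64529428, 0.19084679]), 'tool_rot': array([[ 2.89545716e-01,  9.57163899e-01, -7.40085627e-04],
       [ 9.57161513e-01, -2.89546648e-01, -2.13945801e-03],
       [-2.26210128e-03, -8.89105768e-05, -9.99997437e-01]]), 'contact_force': array([ 0.34173615, -0.51321308, -0.09755275]), 'wrist_torque': array([ 0.00984568, -0.05326099,  0.02250758]), 'finger_gap': 0.9989027563518124}
side {'fovy': 45.283662355523, 'cx': 317.1515902233766, 'cy': 239.89738142238605, 'extrinsics': array([[ 0.95737951, -0.19475943,  0.21329145,  0.38975859],
       [-0.28871079, -0.66676212,  0.68707668, -0.68640368],
       [ 0.0084    , -0.71937267, -0.69457354,  0.74979467],
       [ 0.        ,  0.        ,  0.        ,  1.        ]])} 0.9959798177083333
top {'fovy': 56.33563398371113, 'cx': 320.0653615061073, 'cy': 239.0417098733312, 'extrinsics': array([[-5.18685962e-04, -9.98480698e-01,  5.51001476e-02,
         5.68580675e-01],
       [-9.99336706e-01, -1.48878720e-03, -3.63858771e-02,
         2.45225134e-02],
       [ 3.64126284e-02, -5.50824729e-02, -9.97817639e-01,
         8.26735376e-01],
       [ 0.00000000e+00,  0.00000000e+00,  0.00000000e+00,
         1.00000000e+00]])} 0.9959830729166667
```

View pics/top0.png

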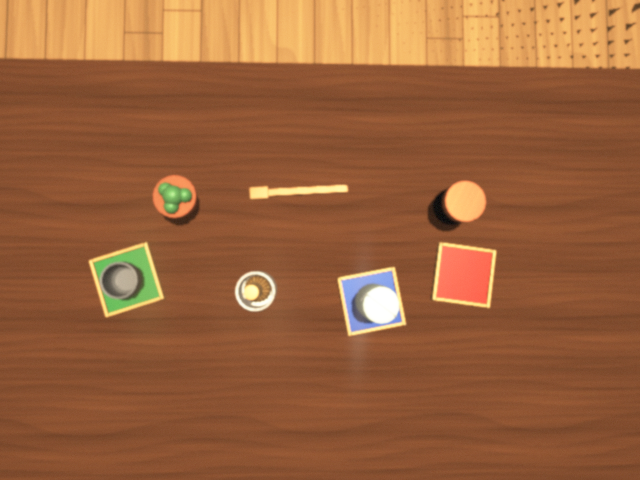

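View pics/side0.png

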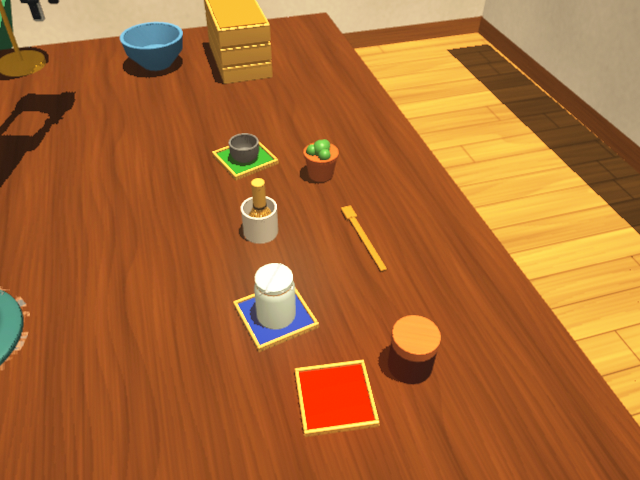

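The top view shows the green tray and bowl at about (125,280), the whisk and stand at (255,291), the blue tray and jar at (372,301), and the red tray at (465,275). In the side view, the jar is at (275,295), the bowl at (244,150), and the whisk handle top at (258,183). Next I'll measure these.

```bash
cat > meas.py <<'E'
from h import *
def grab():
    o={}
    for n in("side","top"):
        p,d=vision.camera(n); o[n]=(p,d,cloud(n,d))
    return o
def circ(P):
    A=np.c_[2*P[:,:2],np.ones(len(P))]; s=np.linalg.lstsq(A,(P[:,:2]**2).sum(1),rcond=None)[0]
    return s[:2],np.sqrt(s[2]+s[0]**2+s[1]**2)
def tray(n,p,d,C,col):
    h=cv2.cvtColor(p,cv2.COLOR_RGB2HSV).astype(int); H,S,V=h[...,0],h[...,1],h[...,2]
    r={'red':((H<5)|(H>176))&(S>200)&(V>150),'green':(H>50)&(H<75)&(S>150),'blue':(H>108)&(H<128)&(S>130)}[col]
    Z=C[...,2]; m=(r&(Z<0.02)&(Z>-0.01)&(abs(C[...,1])<0.7)&(C[...,0]>.2)).astype(np.uint8)
    k,l,st,_=cv2.connectedComponentsWithStats(m); i=1+st[1:,4].argmax(); m=l==i
    c=max(cv2.findContours(m.astype(np.uint8),0,1)[0],key=cv2.contourArea)[:,0]
    # contour -> world at z = .006
    zf=np.median(Z[m]); 
    W=np.array([ray(n,u,v,0.006)[:2] for u,v in cv2.convexHull(c)[:,0]])
    rc=cv2.minAreaRect((W*1000).astype(np.float32))
    return zf,rc
E
python3 - <<'E'
from meas import *
o=grab()
for n in o:
    p,d,C=o[n]
    for c in('red','green','blue'): print(n,c,tray(n,p,d,C,c))
E
python3 - <<'E'
from h import *
for n,boxes in (("top",dict(bowl=(85,245,160,320),whisk=(230,265,280,320),jar=(345,275,405,330),tin=(430,170,495,230),pot=(145,170,205,225))),
  ("side",dict(bowl=(222,128,266,170),whisk=(235,172,285,250),jar=(245,260,305,335)))):
    z=np.load(n+"0.npz"); C=cloud(n,z['d'])
    for k,(a,b,c,e) in boxes.items():
        P=C[b:e,a:c].reshape(-1,3); print(n,k,"ztop",np.percentile(P[:,2],[99.9,99,97]).round(4))
        for lo in np.arange(0.02,0.13,0.01):
            Q=P[(P[:,2]>=lo)&(P[:,2]<lo+.01)]
            if len(Q)>8: print("  z%.2f"%lo,len(Q),"mean",Q[:,:2].mean(0).round(4),"mid",((Q.max(0)+Q.min(0))/2)[:2].round(4),"ext",(Q.max(0)-Q.min(0))[:2].round(4))
E
```

```text
top bowl ztop [0.8267 0.0497 0.0478]
  z0.02 173 mean [0.5393 0.3527] mid [0.5414 0.3386] ext [0.061  0.0596]
  z0.03 160 mean [0.54 0.34] mid [0.5407 0.3388] ext [0.0623 0.062 ]
  z0.04 353 mean [0.541  0.3403] mid [0.5403 0.34  ] ext [0.063  0.0643]
  z0.05 25 mean [0.5336 0.3366] mid [0.5388 0.3389] ext [0.0558 0.0589]
top whisk ztop [0.8267 0.1207 0.1193]
  z0.02 107 mean [0.5252 0.1059] mid [0.5224 0.1047] ext [0.0597 0.0623]
  z0.03 103 mean [0.523  0.1034] mid [0.5237 0.1053] ext [0.061  0.0618]
  z0.04 200 mean [0.5255 0.1048] mid [0.5234 0.105 ] ext [0.0621 0.0621]
  z0.05 165 mean [0.5253 0.1057] mid [0.5226 0.1063] ext [0.0641 0.0654]
  z0.06 233 mean [0.5219 0.1061] mid [0.5227 0.1067] ext [0.064  0.0643]
  z0.07 15 mean [0.5257 0.0979] mid [0.5242 0.0995] ext [0.0221 0.0108]
  z0.08 9 mean [0.5318 0.1017] mid [0.5274 0.1026] ext [0.0163 0.0134]
  z0.09 9 mean [0.5264 0.0967] mid [0.5263 0.0984] ext [0.016  0.0068]
  z0.10 9 mean [0.5273 0.0973] mid [0.526  0.0988] ext [0.0175 0.007 ]
  z0.11 146 mean [0.5245 0.1067] mid [0.5245 0.1066] ext [0.022  0.0228]
  z0.12 38 mean
[... 3178 characters left out ...]
]
  z0.06 184 mean [ 0.4988 -0.1248] mid [ 0.5022 -0.1178] ext [0.0623 0.0327]
  z0.07 242 mean [ 0.4982 -0.1223] mid [ 0.503  -0.1087] ext [0.0629 0.0485]
  z0.08 163 mean [ 0.499  -0.1217] mid [ 0.5022 -0.1112] ext [0.0578 0.04  ]
  z0.09 256 mean [ 0.5    -0.1158] mid [ 0.5028 -0.1014] ext [0.0575 0.0583]
  z0.10 723 mean [ 0.5025 -0.1028] mid [ 0.5024 -0.1024] ext [0.0554 0.0574]Traceback (most recent call last):
  File "<stdin>", line 5, in <module>
  File "meas.py", line 14, in tray
    k,l,st,_=cv2.connectedComponentsWithStats(m); i=1+st[1:,4].argmax(); m=l==i
                                                      ~~~~~~~~~~~~~~~^^
ValueError: attempt to get argmax of an empty sequence
```

Run:
```python
from meas import *
z={n:np.load(n+"0.npz") for n in("side","top")}
for n,pts in (("top",[(465,275),(150,265),(350,285)]),("side",[(335,400),(245,168),(250,312)])):
    p=z[n]['p'];C=cloud(n,z[n]['d']);h=cv2.cvtColor(p,cv2.COLOR_RGB2HSV)
    for u,v in pts: print(n,h[v,u],C[v,u])
```

```text
top [  4 165 254] [ 0.54775671 -0.27299443  0.00740702]
top [ 27 120 227] [0.56652984 0.30216584 0.00459683]
top [112  98 237] [ 0.52977649 -0.06017685  0.00581248]
side [  6 255 254] [ 0.54651008 -0.27742269  0.00713572]
side [ 54 180 203] [0.53419337 0.304467   0.00567267]
side [117 124 132] [ 0.46279973 -0.08313208  0.00594969]
```

```bash
python3 - <<'E'
import re
s=open('meas.py').read()
s=s.replace("r={'red':((H<5)|(H>176))&(S>200)&(V>150),'green':(H>50)&(H<75)&(S>150),'blue':(H>108)&(H<128)&(S>130)}[col]",
"r={'red':((H<8)|(H>174))&(S>130)&(V>200)&(C[...,1]<-.19),'green':(H>45)&(H<80)&(S>90)&(C[...,1]>.25)&(C[...,0]<.62),'blue':(H>105)&(H<128)&(S>70)&(abs(C[...,1]+.1)<.1)}[col]")
s=s.replace("return zf,rc","return round(float(zf),4),np.round(rc[0],1),np.round(rc[1],1),round(rc[2],1)")
open('meas.py','w').write(s)
E
python3 - <<'E'
from meas import *
for n in("side","top"):
    z=np.load(n+"0.npz");p=z['p'];d=z['d'];C=cloud(n,d)
    for c in('red','green','blue'): print(n,c,tray(n,p,d,C,c))
E
```

```text
side red (0.007, array([ 549.5, -268.6]), array([93.4, 95. ]), 82.1)
side green (0.0075, array([542.4, 347.1]), array([91.8, 87.5]), 17.6)
side blue (0.0071, array([501.8, -95.9]), array([94.6, 92.3]), 10.8)
top red (0.0059, array([ 548.7, -272.1]), array([91.8, 92.4]), 81.9)
top green (0.0063, array([541.4, 343.9]), array([91.8, 91.3]), 18.0)
top blue (0.0059, array([500.9, -98.8]), array([91.7, 91.6]), 10.6)
```

Bowl is about (0.541, 0.340), jar (0.502, -0.1015), and whisk (0.525, 0.106). Tray centres are green (0.542, 0.345), blue (0.5015, -0.0975) and red (0.549, -0.2705). I'll align the tool's x with world y first, then approach the bowl.

>>> arm_command([
  [[0,0,0],-8.4,-1],
  [[0,0,0],-8.4,-1],
  [[-0.5,0.5,0],0,-1],
  [[-0.9,1,0],0,-1],
  [[-0.9,1,0],0,-1],
  [[-0.9,1,0],0,-1],
  [[-0.9,1,0],0,-1],
  [[-0.9,1,0],0,-1],
  [[-0.9,1,0],0,-1],
  [[-0.9,1,0],0,-1],
])

```text
time_s: 1.45
position: [0.4217, 0.4395, 0.1921]
tool_rot: [[0.004, 1.0, 0.0], [1.0, -0.004, -0.001], [-0.001, 0.0, -1.0]]
contact_force: [0.3, -0.2, 0.8]
finger_gap: 1.001
```

>>> arm_command([
  [[-0.9,1,0],0,-1],
  [[-0.9,1,0],0,-1],
  [[-0.9,1,0.3],0,-1],
  [[-0.4,0.7,0.7],0,-1],
  [[-0.23,0.28,0.8],0,-1],
  [[0,0,0.5],0,-1],
  [[0,0,0],0,-1],
])

```text
time_s: 2.33
position: [0.5378, 0.3413, 0.1205]
tool_rot: [[0.001, 1.0, -0.004], [1.0, -0.001, -0.002], [-0.002, -0.004, -1.0]]
contact_force: [0.7, -0.0, 0.5]
finger_gap: 1.003
```

Run:
```python
from h import *
s=ctrl.read_state();print(s['time_s'],s['position'])
for n in("side","top"):
    p,d=vision.camera(n); cv2.imwrite(f"pics/{n}1.png",p[:,:,::-1])
```

```text
2.325 [0.53775036 0.34130028 0.12053059]
```

View pics/side1.png

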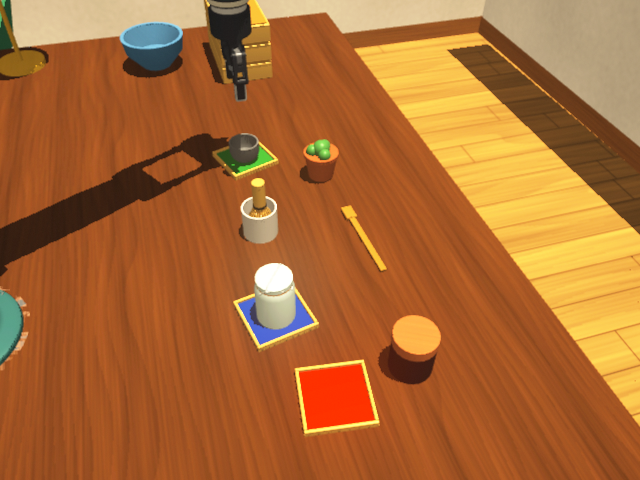

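View pics/top1.png

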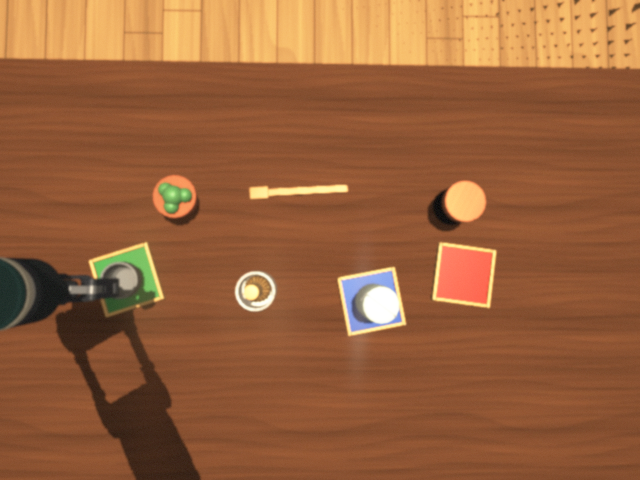

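The side view shows the open gripper above the bowl, with fingers near (240,85). In the top view the near finger is at (100,288). I'll correct by a few mm and descend.

>>> arm_command([
  [[-0.06,0.1,0.4],0,-1],
  [[0,0,0.7],0,-1],
  [[0,0,0.7],0,-1],
  [[0,0,0.7],0,-1],
  [[0,0,0.5],0,-1],
  [[0,0,0.3],0,-1],
  [[0,0,0],0,-1],
])

```text
time_s: 3.3
position: [0.5422, 0.3399, 0.0232]
tool_rot: [[0.001, 1.0, -0.001], [1.0, -0.001, -0.001], [-0.001, -0.001, -1.0]]
contact_force: [-0.6, 0.1, -0.6]
finger_gap: 0.998
```

>>> arm_command([
  [[0,0,0.2],0,-1],
  [[0,0,0],0,0],
  [[0,0,0],0,1],
  [[0,0,0],0,1],
  [[0,0,0],0,1],
  [[0,0,0],0,1],
])

```text
time_s: 4.05
position: [0.5427, 0.3402, 0.0183]
tool_rot: [[0.001, 1.0, 0.0], [1.0, -0.001, 0.0], [0.0, 0.0, -1.0]]
contact_force: [0.1, 0.6, 0.4]
finger_gap: 0.0
```

Run:
```python
from h import *
s=ctrl.read_state();print(s['time_s'],s['position'])
p,d=vision.camera("side"); cv2.imwrite(f"pics/s2.png",cv2.resize(p[80:240,160:360,::-1],None,fx=3,fy=3,interpolation=2))
```

```text
4.05 [0.54274911 0.34020713 0.01827074]
```

View pics/s2.png

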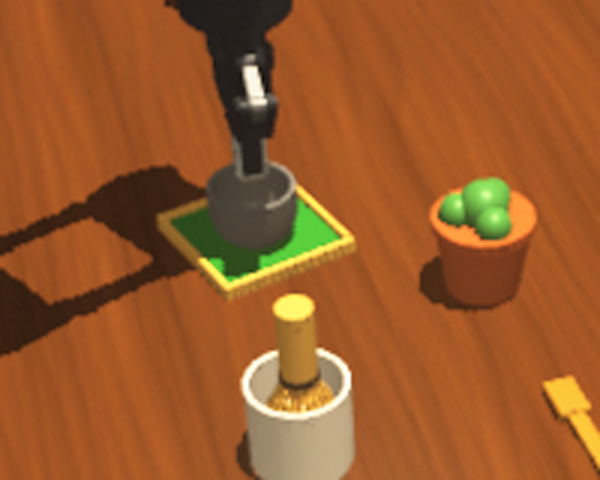

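The gripper reads fully shut, so it has no grip on the bowl. The finger tip is at crop (250,175), which is full picture (243,138). I need to find where the fingers really are.

Run:
```python
from h import *
p,d=vision.camera("side"); C=cloud("side",d)
for v in range(100,165,3): print(v,[ (C[v,u]*1000).round(0).astype(int).tolist() for u in (235,240,244,248,253)], p[v,244])
cv2.imwrite("pics/s3.png",cv2.resize(p[90:180,195:295,::-1],None,fx=6,fy=6,interpolation=0))
p,d=vision.camera("top"); cv2.imwrite("pics/t3.png",cv2.resize(p[210:360,40:240,::-1],None,fx=4,fy=4,interpolation=0))
```

```text
100 [[530, 319, 162], [537, 299, 172], [390, -686, 750], [553, 302, 167], [611, 580, 2]] [102  94  83]
103 [[530, 323, 152], [536, 299, 165], [544, 302, 163], [552, 302, 161], [608, 564, 3]] [250 244 228]
106 [[529, 324, 146], [535, 299, 159], [543, 296, 159], [555, 320, 143], [605, 553, 1]] [250 245 229]
109 [[528, 321, 141], [536, 309, 146], [542, 293, 154], [555, 329, 132], [602, 538, 2]] [250 245 229]
112 [[528, 325, 132], [534, 299, 146], [540, 285, 153], [548, 285, 151], [599, 524, 3]] [230 219 191]
115 [[527, 324, 125], [531, 283, 149], [539, 279, 150], [546, 277, 150], [597, 516, -1]] [144 134 117]
118 [[530, 347, 104], [531, 282, 143], [538, 279, 143], [547, 284, 139], [593, 499, 2]] [54 48 40]
121 [[550, 502, -1], [532, 293, 129], [539, 290, 130], [548, 294, 126], [590, 483, 4]] [42 34 31]
124 [[547, 486, 1], [532, 302, 117], [542, 312, 109], [550, 313, 107], [588, 474, 2]] [42 34 29]
127 [[545, 473, 1], [536, 328, 93], [544, 330, 90], [553, 335, 86], [586, 463, 0]] [39 32 27]
130 [[542, 460, 1], [536, 333, 82], [544, 331, 83], [553, 334, 79], [582, 447, 3]] [41 33 29]
133 
[... 347 characters left out ...]
8, 26], [565, 360, 30]] [77 69 56]
145 [[526, 362, 28], [537, 366, 23], [546, 367, 21], [555, 368, 19], [565, 359, 23]] [78 70 57]
148 [[520, 322, 48], [536, 362, 18], [545, 363, 16], [546, 315, 48], [557, 315, 46]] [91 82 70]
151 [[519, 323, 40], [528, 310, 47], [536, 310, 46], [545, 311, 43], [556, 314, 39]] [77 67 56]
154 [[518, 321, 33], [528, 317, 35], [536, 309, 39], [544, 308, 38], [556, 315, 31]] [76 67 54]
157 [[518, 323, 25], [527, 313, 29], [536, 313, 28], [544, 313, 26], [555, 313, 24]] [77 66 54]
160 [[519, 338, 6], [527, 318, 18], [535, 313, 20], [543, 312, 20], [557, 329, 5]] [75 66 54]
163 [[517, 326, 7], [527, 323, 7], [535, 317, 10], [543, 315, 9], [554, 316, 6]] [54 71 35]
```

View pics/s3.png

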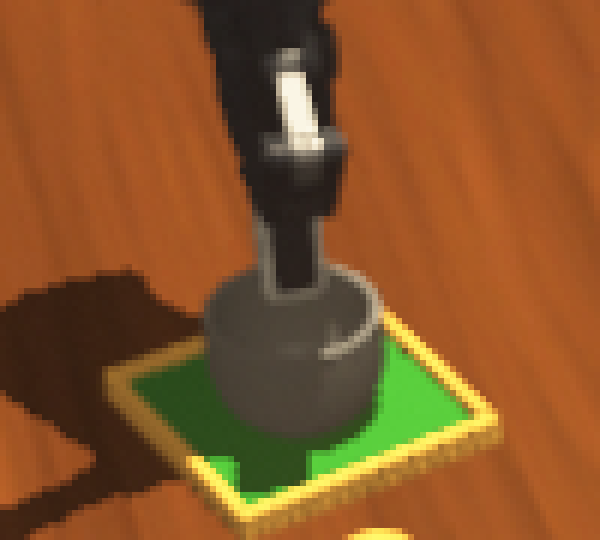

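View pics/t3.png

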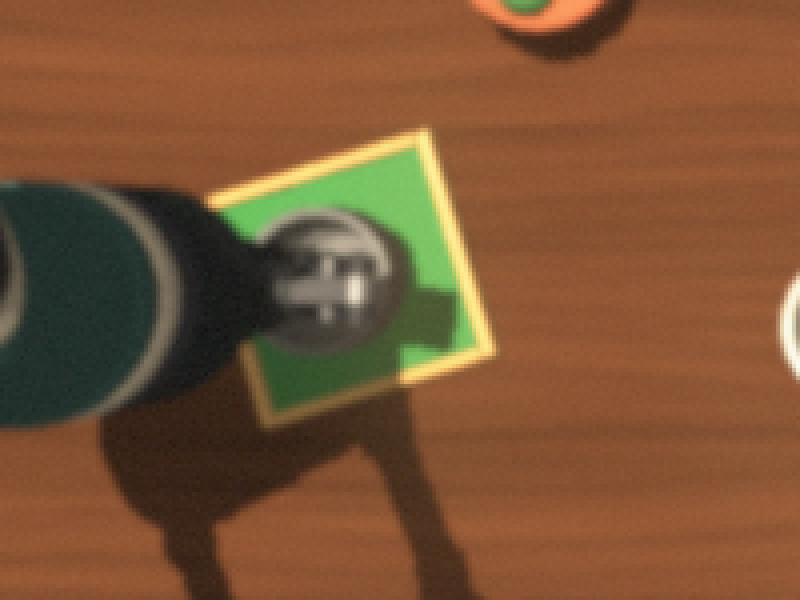

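The depth data puts the shut finger tips at z ≈ 0.057, while the reported TCP z is 0.018. x and y agree. I'll check that offset at a higher pose, first shut and then open, before using it.

>>> arm_command([
  [[0,0,-0.7],0,1],
  [[0,0,-1],0,1],
  [[0,0,-0.8],0,1],
  [[0,0,0],0,1],
  [[0,0,0],0,1],
])

```text
time_s: 4.82
position: [0.5425, 0.34, 0.0932]
tool_rot: [[0.001, 1.0, -0.0], [1.0, -0.001, -0.0], [-0.0, -0.0, -1.0]]
contact_force: [0.1, -0.7, -0.6]
finger_gap: 0.0
```

Run:
```python
from h import *
s=ctrl.read_state();print(s['position'],s['finger_gap'])
p,d=vision.camera("side"); C=cloud("side",d)
for v in range(80,150,3): print(v,[ (C[v,u]*1000).round(0).astype(int).tolist() for u in (236,239,242,245,248)], p[v,242])
cv2.imwrite("pics/s4.png",cv2.resize(p[50:180,175:315,::-1],None,fx=4.5,fy=4.5,interpolation=0))
```

```text
[0.54248881 0.34003893 0.09318336] 2.5367972994074118e-05
80 [[531, 286, 222], [536, 281, 224], [541, 279, 224], [546, 276, 225], [552, 278, 223]] [131 122 107]
83 [[531, 290, 213], [535, 283, 217], [541, 283, 216], [546, 283, 215], [552, 283, 214]] [57 50 44]
86 [[531, 294, 205], [536, 290, 207], [542, 290, 205], [547, 292, 204], [553, 293, 202]] [44 37 32]
89 [[531, 299, 196], [536, 295, 198], [544, 312, 187], [550, 312, 186], [554, 301, 192]] [41 35 31]
92 [[531, 305, 187], [538, 309, 183], [543, 308, 183], [550, 314, 179], [606, 618, 4]] [38 31 27]
95 [[535, 338, 161], [540, 327, 167], [546, 327, 166], [553, 336, 160], [604, 607, 2]] [39 32 29]
98 [[534, 332, 158], [539, 329, 159], [545, 328, 158], [552, 335, 153], [601, 595, 0]] [40 32 29]
101 [[534, 335, 150], [539, 329, 152], [544, 326, 153], [552, 336, 147], [598, 578, 2]] [39 33 29]
104 [[533, 332, 145], [538, 328, 147], [390, -686, 750], [390, -686, 750], [595, 566, 1]] [40 31 29]
107 [[533, 335, 136], [538, 332, 137], [544, 332, 136], [550, 333, 134], [592, 553, 1]] [105  96  81]
110 [[561, 546, 1], [568, 544, 1], [575, 54
[... 589 characters left out ...]
[573, 462, 1]] [155  80  34]
131 [[544, 456, 1], [550, 450, 4], [557, 453, 1], [564, 449, 2], [570, 447, 2]] [153  80  34]
134 [[541, 440, 4], [537, 364, 53], [544, 367, 49], [551, 369, 47], [557, 367, 48]] [76 67 56]
137 [[530, 366, 45], [538, 373, 39], [544, 370, 40], [550, 367, 41], [556, 367, 39]] [77 68 56]
140 [[530, 366, 38], [537, 370, 33], [543, 371, 32], [549, 368, 33], [556, 365, 33]] [78 68 56]
143 [[529, 367, 30], [536, 369, 27], [542, 369, 26], [549, 370, 24], [555, 367, 24]] [78 69 56]
146 [[528, 364, 24], [535, 368, 20], [541, 365, 20], [548, 364, 20], [554, 363, 19]] [79 69 57]
149 [[521, 314, 50], [527, 316, 48], [533, 313, 49], [539, 310, 50], [545, 309, 50]] [114 103  85]
```

View pics/s4.png

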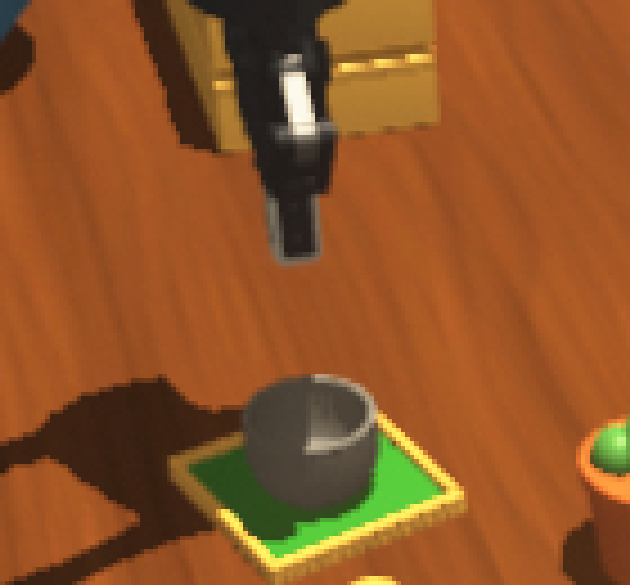

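>>> arm_command([
  [[0,0,0],0,-1],
  [[0,0,0],0,-1],
  [[0,0,0],0,-1],
  [[0,0,0],0,-1],
  [[0,0,0],0,-1],
])

```text
time_s: 5.5
position: [0.5427, 0.3402, 0.0932]
tool_rot: [[0.001, 1.0, 0.0], [1.0, -0.001, 0.0], [0.0, 0.0, -1.0]]
contact_force: [0.4, -0.6, -0.7]
finger_gap: 0.997
```

Run:
```python
from h import *
s=ctrl.read_state();print(s['position'],s['finger_gap'])
p,d=vision.camera("side"); C=cloud("side",d)
for v in range(80,150,3): print(v,[ (C[v,u]*1000).round(0).astype(int).tolist() for u in (233,237,240,244,248)], p[v,240])
cv2.imwrite("pics/s5.png",cv2.resize(p[50:180,175:315,::-1],None,fx=4.5,fy=4.5,interpolation=0))
```

```text
[0.54274588 0.34021556 0.0932068 ] 0.9974501756362714
80 [[527, 300, 215], [531, 275, 228], [535, 268, 231], [543, 270, 228], [550, 269, 228]] [47 42 38]
83 [[527, 301, 208], [531, 280, 219], [535, 268, 225], [542, 269, 223], [550, 268, 223]] [48 42 39]
86 [[538, 385, 155], [533, 293, 205], [534, 266, 220], [604, 658, 0], [551, 278, 211]] [46 42 38]
89 [[537, 381, 151], [532, 293, 199], [533, 264, 214], [600, 638, 3], [551, 280, 203]] [78 51 38]
92 [[571, 635, 0], [531, 292, 194], [533, 265, 208], [542, 274, 202], [548, 269, 203]] [46 40 37]
95 [[568, 618, 1], [577, 615, 2], [533, 268, 201], [540, 265, 201], [547, 266, 199]] [47 41 38]
98 [[565, 603, 2], [575, 605, -1], [532, 266, 195], [543, 288, 181], [551, 292, 178]] [44 37 32]
101 [[562, 592, 0], [571, 583, 4], [536, 295, 172], [542, 287, 175], [550, 286, 175]] [91 83 70]
104 [[559, 572, 4], [569, 572, 2], [535, 291, 168], [542, 286, 169], [549, 284, 169]] [101  92  78]
107 [[556, 556, 5], [566, 560, 1], [534, 292, 161], [541, 285, 164], [549, 285, 163]] [106  97  82]
110 [[554, 549, 1], [564, 546, 1], [534, 293, 154], [540, 284,
[... 574 characters left out ...]
], [573, 458, 3]] [157  84  35]
131 [[537, 455, 3], [546, 453, 3], [553, 454, 1], [562, 453, 0], [571, 450, 0]] [165  86  37]
134 [[535, 446, 1], [533, 368, 51], [541, 374, 46], [549, 370, 47], [557, 370, 45]] [95 71 53]
137 [[523, 360, 50], [533, 367, 44], [539, 370, 41], [548, 371, 39], [556, 366, 41]] [76 67 56]
140 [[523, 365, 40], [531, 364, 39], [539, 369, 34], [547, 368, 33], [555, 364, 34]] [77 68 58]
143 [[522, 360, 35], [531, 367, 29], [538, 368, 27], [547, 368, 25], [555, 367, 24]] [77 68 57]
146 [[521, 358, 29], [530, 363, 24], [537, 368, 19], [545, 363, 21], [554, 364, 19]] [78 68 57]
149 [[515, 322, 47], [523, 318, 47], [529, 312, 51], [537, 312, 49], [545, 309, 49]] [79 68 58]
```

View pics/s5.png

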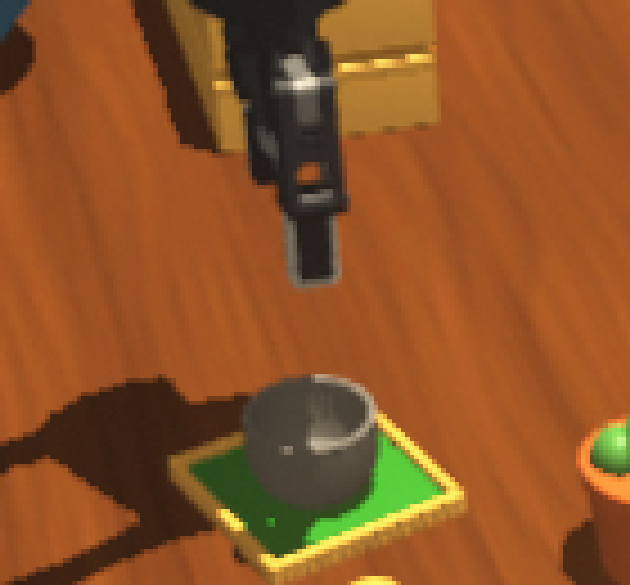

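The offset holds at both heights: shut tips at z ≈ 0.133 against 0.0932 reported, and open tips at about 0.147. True TCP z is therefore reported z + 0.0395, with x and y correct. I'll descend to a true height of about 0.014, reported -0.0255, in stages.

>>> arm_command([
  [[0,0,0.5],0,-1],
  [[0,0,0.8],0,-1],
  [[0,0,0.8],0,-1],
  [[0,0,0.6],0,-1],
  [[0,0,0.4],0,-1],
  [[0,0,0.3],0,-1],
  [[0,0,0],0,-1],
])

```text
time_s: 6.42
position: [0.5424, 0.34, -0.0094]
tool_rot: [[0.001, 1.0, -0.001], [1.0, -0.001, -0.0], [-0.0, -0.001, -1.0]]
contact_force: [0.9, 0.3, -0.5]
finger_gap: 1.003
```

Run:
```python
from h import *
s=ctrl.read_state();print(s['position'],s['finger_gap'],s['contact_force'])
p,d=vision.camera("side"); C=cloud("side",d)
cv2.imwrite("pics/s6.png",cv2.resize(p[90:180,185:295,::-1],None,fx=5,fy=5,interpolation=0))
```

```text
[ 0.54239986  0.34000428 -0.00939177] 1.003120724876453 [ 0.88740958  0.30529001 -0.50398509]
```

View pics/s6.png

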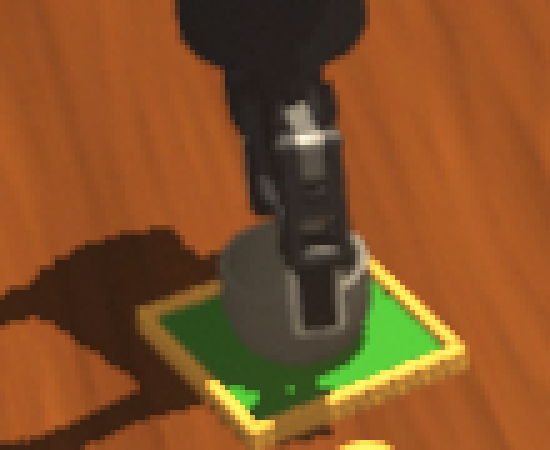

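The near finger is now in front of the bowl wall, tip at crop (317,330), and the gripper straddles it. I'll go 14 mm lower and close.

>>> arm_command([
  [[0,0,0.3],0,-1],
  [[0,0,0.15],0,-1],
  [[0,0,0],0,-0.5],
  [[0,0,0],0,0],
  [[0,0,0],0,1],
  [[0,0,0],0,1],
  [[0,0,0],0,1],
])

```text
time_s: 7.35
position: [0.5431, 0.3404, -0.0219]
tool_rot: [[0.001, 1.0, 0.001], [1.0, -0.001, 0.0], [0.0, 0.001, -1.0]]
contact_force: [0.4, -0.3, 2.1]
finger_gap: 0.733
```

>>> arm_command([
  [[0,0,-0.15],0,1],
  [[0,0,-0.4],0,1],
  [[0,0,-0.7],0,1],
  [[0,0,-0.9],0,1],
  [[0,0,-0.9],0,1],
  [[0,0,-0.9],0,1],
  [[0,0,-0.6],0,1],
  [[0,0,-0.3],0,1],
  [[0,0,0],0,1],
])

```text
time_s: 8.48
position: [0.543, 0.3403, 0.1239]
tool_rot: [[0.001, 1.0, 0.001], [1.0, -0.001, 0.001], [0.001, 0.001, -1.0]]
contact_force: [0.0, -0.8, -1.9]
finger_gap: 0.736
```

Run:
```python
from h import *
s=ctrl.read_state();print(s['position'],s['finger_gap'],s['contact_force'],s['q'])
p,d=vision.camera("side")
cv2.imwrite("pics/s7.png",p[:,:,::-1])
```

```text
[0.54296133 0.34032934 0.12385904] 0.7364172239445084 [ 0.00212945 -0.75385589 -1.89524685] [ 5.21034627e-01  2.48406422e-01  1.75262488e+00 -1.38201117e-05
  1.13946489e+00 -1.04923047e+00]
```

View pics/s7.png

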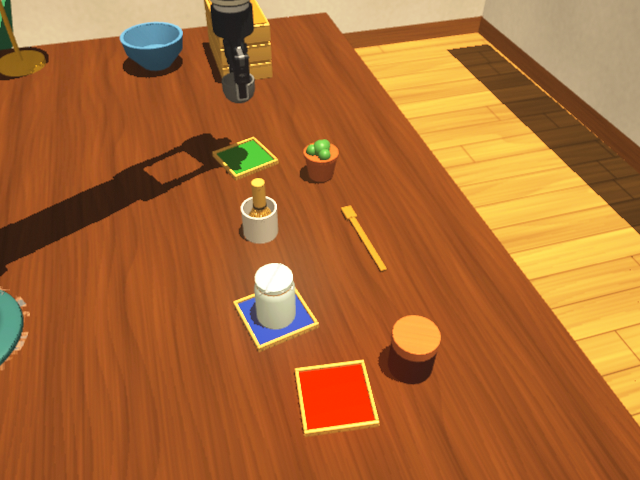

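The bowl is lifted, at about (238,88), and the green tray is empty. I'll carry it to the red tray.

>>> arm_command([
  [[-0.3,0,0],0,1],
  [[-0.6,0,0],0,1],
  [[-0.9,0,0],0,1],
  [[-0.9,0,0],0,1],
  [[-0.9,0,0],0,1],
  [[-0.9,0,0],0,1],
  [[-0.9,0,0],0,1],
  [[-0.9,0,0],0,1],
  [[-0.9,0,0],0,1],
  [[-0.9,0,0],0,1],
])

```text
time_s: 9.78
position: [0.5416, 0.095, 0.1226]
tool_rot: [[0.001, 1.0, -0.001], [1.0, -0.001, -0.001], [-0.001, -0.001, -1.0]]
contact_force: [0.1, -0.2, -1.7]
finger_gap: 0.738
```

>>> arm_command([
  [[-0.9,0,0],0,1],
  [[-0.9,0,0],0,1],
  [[-0.9,0,0],0,1],
  [[-0.9,0.05,0],0,1],
  [[-0.9,0.1,0],0,1],
  [[-0.9,0.1,0],0,1],
  [[-0.9,0,0],0,1],
  [[-0.9,0,0],0,1],
  [[-0.9,0,0],0,1],
  [[-0.9,0,0],0,1],
])

```text
time_s: 11.02
position: [0.5484, -0.1745, 0.1225]
tool_rot: [[0.001, 1.0, -0.001], [1.0, -0.001, 0.0], [0.0, -0.001, -1.0]]
contact_force: [0.5, 0.4, -1.8]
finger_gap: 0.73
```

>>> arm_command([
  [[-0.9,0,0],0,1],
  [[-0.7,0,0],0,1],
  [[-0.5,0,0],0,1],
  [[-0.3,0,0],0,1],
  [[-0.06,0,0],0,1],
  [[0,0,0],0,1],
])

```text
time_s: 11.78
position: [0.5499, -0.2462, 0.1231]
tool_rot: [[0.0, 1.0, -0.0], [1.0, -0.0, 0.0], [0.0, -0.0, -1.0]]
contact_force: [0.0, -0.1, -1.9]
finger_gap: 0.738
```

```bash
cat > look.py <<'E'
from meas import *
import sys
def run(tag,cols=('red','green','blue')):
    s=ctrl.read_state();print(s['time_s'],s['position'],s['finger_gap'],s['contact_force'])
    o=grab()
    for n in o:
        p,d,C=o[n]
        cv2.imwrite(f"pics/{n}_{tag}.png",p[:,:,::-1]); np.savez(f"{n}_{tag}.npz",p=p,d=d)
        for c in cols:
            try: print(n,c,*tray(n,p,d,C,c))
            except Exception as e: print(n,c,'none')
run(sys.argv[1])
E
python3 look.py a
```

```text
11.775 [ 0.54987332 -0.24616093  0.12311377] 0.737527775686146 [ 0.00989004 -0.13561885 -1.94924169]
side red 0.0069 [ 549.4 -269. ] [92.1 94.8] 82.2
side green 0.0075 [542. 347.] [90.7 88.4] 17.0
side blue 0.0071 [501.7 -96.3] [95.1 92.3] 10.1
top red 0.0059 [ 567.8 -274.5] [91.8 53.3] 82.3
top green 0.0063 [541.3 344. ] [91.8 91.4] 18.0
top blue 0.006 [501.1 -99.3] [91.8 92.3] 10.8
```

View pics/side_a.png

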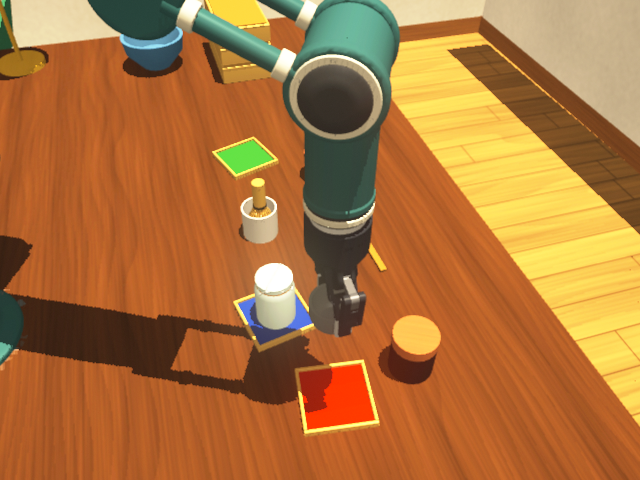

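View pics/top_a.png

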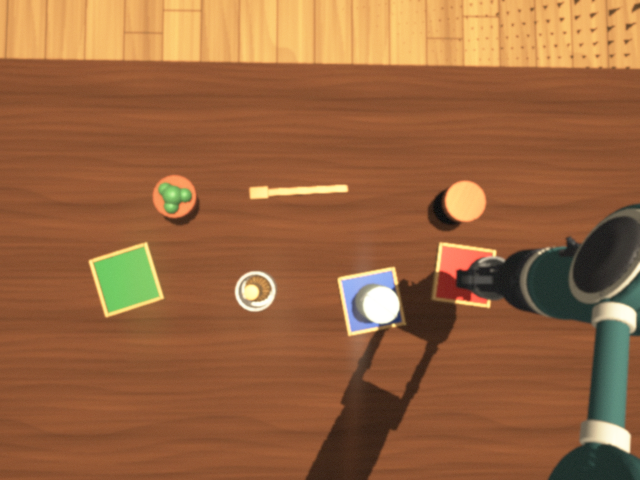

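Both views show the bowl approaching the red tray. I'll move another 24 mm in -y and descend.

>>> arm_command([
  [[-0.5,0,0],0,1],
  [[-0.31,0,0.3],0,1],
  [[0,0,0.7],0,1],
  [[0,0,0.8],0,1],
  [[0,0,0.8],0,1],
  [[0,0,0.8],0,1],
  [[0,0,0.6],0,1],
  [[0,0,0.3],0,1],
  [[0,0,0],0,1],
])

```text
time_s: 13.0
position: [0.5494, -0.2709, -0.0065]
tool_rot: [[0.001, 1.0, -0.001], [1.0, -0.001, 0.001], [0.001, -0.001, -1.0]]
contact_force: [0.0, 0.0, -1.6]
finger_gap: 0.734
```

15 mm left to go; I'll lower slowly.

>>> arm_command([
  [[0,0,0.2],0,1],
  [[0,0,0.15],0,1],
  [[0,0,0.1],0,1],
  [[0,0,0],0,1],
  [[0,0,0],0,1],
])

```text
time_s: 13.62
position: [0.55, -0.271, -0.0192]
tool_rot: [[0.001, 1.0, 0.0], [1.0, -0.001, -0.0], [-0.0, 0.0, -1.0]]
contact_force: [-0.5, -0.3, -1.0]
finger_gap: 0.732
```

>>> arm_command([
  [[0,0,0.05],0,1],
  [[0,0,0.03],0,1],
  [[0,0,0.03],0,1],
  [[0,0,0],0,1],
])

```text
time_s: 14.12
position: [0.5499, -0.2709, -0.0219]
tool_rot: [[0.001, 1.0, -0.0], [1.0, -0.001, 0.0], [0.0, -0.0, -1.0]]
contact_force: [-1.9, 1.8, 5.3]
finger_gap: 0.732
```

Contact at 5 N, at the same height as the grasp. I'll release and go up.

>>> arm_command([
  [[0,0,0],0,0],
  [[0,0,0],0,-0.6],
  [[0,0,0],0,-1],
  [[0,0,0],0,-1],
  [[0,0,0],0,-1],
  [[0,0,-0.3],0,-1],
  [[0,0,-0.8],0,-1],
  [[0,0,-1],0,-1],
  [[0,0,-1],0,-1],
  [[0,0,-1],0,-1],
])

```text
time_s: 15.38
position: [0.55, -0.271, 0.1021]
tool_rot: [[0.001, 1.0, 0.001], [1.0, -0.001, -0.0], [-0.0, 0.001, -1.0]]
contact_force: [0.4, 0.8, -0.5]
finger_gap: 1.004
```

>>> arm_command([
  [[0.6,-0.2,-0.6],0,-1],
  [[0.9,-0.2,-0.2],0,-1],
  [[0.9,-0.3,0],0,-1],
  [[0.9,-0.3,0],0,-1],
  [[0.9,-0.3,0],0,-1],
  [[0.8,-0.2,0],0,-1],
  [[0.4,0,0],0,-1],
  [[0.2,0,0],0,-1],
  [[0,0,0],0,-1],
])

```text
time_s: 16.5
position: [0.5051, -0.1028, 0.1243]
tool_rot: [[-0.0, 1.0, 0.0], [1.0, 0.0, -0.0], [-0.0, 0.0, -1.0]]
contact_force: [0.5, -0.3, -0.4]
finger_gap: 0.998
```

```bash
python3 look.py b
python3 - <<'E'
from h import *
for n,bx in (("top",(430,240,500,310)),("side",(290,345,385,440))):
    z=np.load(n+"_b.npz"); C=cloud(n,z['d']); a,b,c,e=bx; P=C[b:e,a:c].reshape(-1,3); Q=P[(P[:,2]>.035)&(P[:,2]<.06)]
    print(n,len(Q),((Q.max(0)+Q.min(0))/2).round(4),(Q.max(0)-Q.min(0)).round(4))
E
```

```text
16.5 [ 0.50514521 -0.10280547  0.1243393 ] 0.9984567378994307 [ 0.5485747  -0.26805343 -0.41209392]
side red 0.0069 [ 549.5 -269. ] [92.7 94.8] 82.1
side green 0.0076 [522.3 341. ] [49.4 88.4] 17.0
side blue 0.0071 [502.2 -97.1] [94.9 89.9] 10.2
top red 0.006 [ 563.  -273.9] [91.6 63.3] 82.2
top green 0.0062 [541.3 344. ] [91.9 91.4] 17.9
top blue 0.0059 [524.9 -94.3] [43.1 91.6] 10.8
top 382 [ 0.548  -0.2716  0.0431] [0.0615 0.0648 0.0162]
side 749 [ 0.5492 -0.2714  0.0437] [0.0637 0.0636 0.0173]
```

View pics/side_b.png

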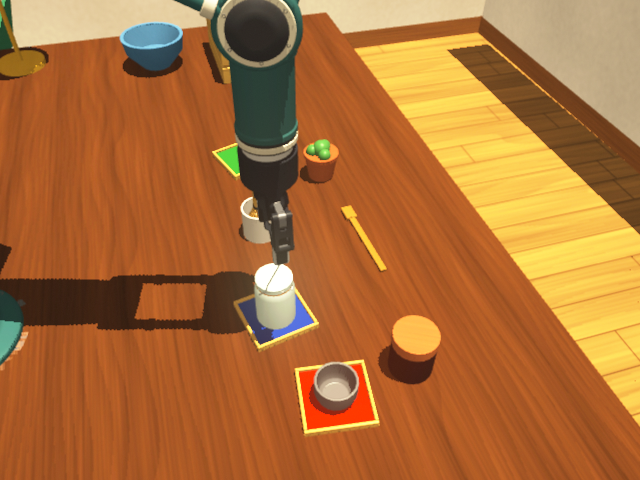

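The bowl is in the red tray at (0.5487, -0.2715), within 2 mm of centre, seen at (336,387). The jar comes next: I'll correct by -3 mm in x and +1.3 mm in y, and descend to a reported z of about 0.0005.

>>> arm_command([
  [[0.04,-0.1,0.3],0,-1],
  [[0,0,0.7],0,-1],
  [[0,0,0.8],0,-1],
  [[0,0,0.8],0,-1],
  [[0,0,0.7],0,-1],
  [[0,0,0.5],0,-1],
  [[0,0,0.3],0,-1],
  [[0,0,0.05],0,-1],
  [[0,0,0],0,-1],
])

```text
time_s: 17.73
position: [0.5025, -0.1019, 0.0004]
tool_rot: [[0.001, 1.0, 0.001], [1.0, -0.001, -0.0], [-0.0, 0.001, -1.0]]
contact_force: [-0.5, -0.2, -0.5]
finger_gap: 1.002
```

>>> arm_command([
  [[0,0,0],0,-0.5],
  [[0,0,0],0,0],
  [[0,0,0],0,1],
  [[0,0,0],0,1],
  [[0,0,0],0,1],
  [[0,0,-0.1],0,1],
  [[0,0,-0.2],0,1],
  [[0,0,-0.4],0,1],
  [[0,0,0],0,1],
])

```text
time_s: 18.85
position: [0.5032, -0.1021, 0.0223]
tool_rot: [[0.001, 1.0, 0.003], [1.0, -0.001, -0.001], [-0.001, 0.003, -1.0]]
contact_force: [0.6, 0.2, -2.6]
finger_gap: 0.727
```

```bash
python3 look.py c
```

```text
18.85 [ 0.50315396 -0.10206308  0.02225397] 0.7270587487946022 [ 0.64585395  0.24185981 -2.57304597]
side red 0.007 [ 549.5 -269. ] [92.6 94.8] 82.1
side green 0.0074 [520.4 341. ] [45.7 88.7] 17.2
side blue 0.0071 [502.3 -97.1] [94.6 90.5] 10.3
top red 0.0058 [ 548.3 -271.6] [92.4 93.2] 82.0
top green 0.0063 [541.3 343.9] [91.9 91.4] 17.9
top blue 0.0061 [528.2 -93.7] [36.  91.8] 11.1
```

View pics/side_c.png

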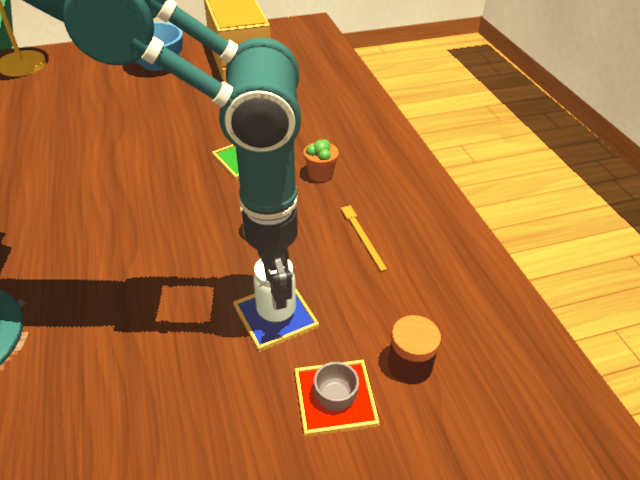

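The jar is lifted cleanly, gap 0.727 and about 260 g. I'll raise it well above the whisk and carry it to the green tray.

>>> arm_command([
  [[0,0,-0.4],0,1],
  [[0,0,-0.7],0,1],
  [[0,0,-0.9],0,1],
  [[0,0,-0.9],0,1],
  [[0,0,-0.8],0,1],
  [[0,0,-0.6],0,1],
  [[0.2,0,-0.3],0,1],
  [[0.5,0,0],0,1],
  [[0.8,0,0],0,1],
  [[0.9,0.1,0],0,1],
])

```text
time_s: 20.2
position: [0.5036, -0.0281, 0.1573]
tool_rot: [[0.001, 1.0, -0.003], [1.0, -0.001, 0.001], [0.001, -0.003, -1.0]]
contact_force: [0.1, -0.2, -3.0]
finger_gap: 0.725
```

>>> arm_command([
  [[0.9,0.2,0],0,1],
  [[0.9,0.2,0],0,1],
  [[0.9,0.2,0],0,1],
  [[0.9,0.2,0],0,1],
  [[0.9,0.2,0],0,1],
  [[0.9,0.2,0],0,1],
  [[0.9,0,0],0,1],
  [[0.9,0,0],0,1],
  [[0.9,0,0],0,1],
  [[0.9,0,0],0,1],
])

```text
time_s: 21.45
position: [0.5393, 0.2418, 0.157]
tool_rot: [[-0.0, 1.0, -0.003], [1.0, 0.0, -0.001], [-0.001, -0.003, -1.0]]
contact_force: [0.2, -0.5, -3.7]
finger_gap: 0.727
```

>>> arm_command([
  [[0.9,0,0],0,1],
  [[0.8,0,0],0,1],
  [[0.6,0,0],0,1],
  [[0.4,0,0],0,1],
  [[0.2,0,0],0,1],
  [[0,0,0],0,1],
])

```text
time_s: 22.2
position: [0.5412, 0.3272, 0.1589]
tool_rot: [[0.0, 1.0, -0.0], [1.0, -0.0, -0.0], [-0.0, -0.0, -1.0]]
contact_force: [-0.2, 0.1, -3.2]
finger_gap: 0.729
```

>>> arm_command([
  [[0.4,0.04,0],0,1],
  [[0.21,0,0.3],0,1],
  [[0,0,0.7],0,1],
  [[0,0,0.9],0,1],
  [[0,0,0.9],0,1],
  [[0,0,0.8],0,1],
  [[0,0,0.6],0,1],
  [[0,0,0.4],0,1],
  [[0,0,0.2],0,1],
  [[0,0,0],0,1],
])

```text
time_s: 23.45
position: [0.5425, 0.3456, 0.0149]
tool_rot: [[0.001, 1.0, 0.0], [1.0, -0.001, 0.0], [0.0, 0.0, -1.0]]
contact_force: [-0.5, -0.2, -3.5]
finger_gap: 0.727
```

```bash
python3 look.py d
```

```text
23.45 [0.54251411 0.34560815 0.014859  ] 0.7273799648631216 [-0.45087915 -0.22320987 -3.47719966]
side red 0.007 [ 549.4 -268.8] [92.8 94.8] 82.2
side green 0.0075 [542.6 345.9] [91.5 85.1] 17.9
side blue 0.0071 [501.8 -96. ] [94.6 92.3] 10.8
top red 0.0059 [ 548.8 -272. ] [91.6 92.1] 82.0
top green 0.0062 [557.9 340.5] [62.5 74.6] 17.8
top blue 0.006 [501.  -98.9] [91.8 91.7] 10.8
```

View pics/side_d.png

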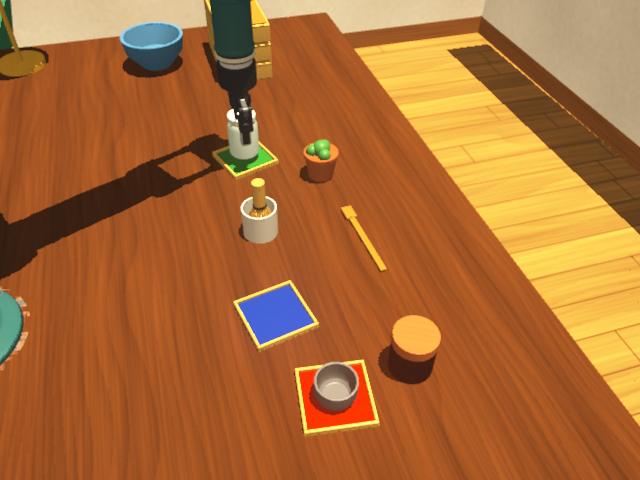

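The jar hangs over the middle of the green tray at (243,140), with 14.5 mm to go.

>>> arm_command([
  [[0,0,0.2],0,1],
  [[0,0,0.1],0,1],
  [[0,0,0.1],0,1],
  [[0,0,0.04],0,1],
  [[0,0,0],0,1],
  [[0,0,0],0,1],
])

```text
time_s: 24.3
position: [0.5425, 0.3456, 0.0018]
tool_rot: [[0.001, 1.0, 0.0], [1.0, -0.001, 0.0], [0.0, 0.0, -1.0]]
contact_force: [-0.7, 0.2, -3.1]
finger_gap: 0.732
```

>>> arm_command([
  [[0,0,0.03],0,1],
  [[0,0,0.03],0,1],
  [[0,0,0],0,1],
  [[0,0,0],0,1],
])

```text
time_s: 24.8
position: [0.5427, 0.3457, 0.0012]
tool_rot: [[0.001, 1.0, 0.0], [1.0, -0.001, 0.0], [0.0, 0.0, -1.0]]
contact_force: [-3.1, -0.5, 5.2]
finger_gap: 0.727
```

Contact is felt, so I'll release and go up.

>>> arm_command([
  [[0,0,0],0,0],
  [[0,0,0],0,-0.6],
  [[0,0,0],0,-1],
  [[0,0,0],0,-1],
  [[0,0,0],0,-1],
  [[0,0,-0.3],0,-1],
  [[0,0,-0.8],0,-1],
  [[0,0,-1],0,-1],
  [[0,0,-1],0,-1],
  [[0,0,-1],0,-1],
])

```text
time_s: 26.05
position: [0.5425, 0.3456, 0.1246]
tool_rot: [[0.001, 1.0, 0.001], [1.0, -0.001, 0.0], [0.0, 0.001, -1.0]]
contact_force: [-0.3, -0.2, -0.5]
finger_gap: 0.999
```

>>> arm_command([
  [[-0.3,0,-0.7],0,-1],
  [[-0.8,0,-0.2],0,-1],
  [[-1,0,0],0,-1],
  [[-1,0,0],0,-1],
  [[-1,0,0],0,-1],
  [[-1,0,0],0,-1],
  [[-1,0,0],0,-1],
  [[-1,0,0],0,-1],
  [[-1,0,0],0,-1],
  [[-1,0,0],0,-1],
])

```text
time_s: 27.3
position: [0.5404, 0.07, 0.1484]
tool_rot: [[0.001, 1.0, -0.003], [1.0, -0.001, -0.001], [-0.001, -0.003, -1.0]]
contact_force: [0.2, 0.7, -0.0]
finger_gap: 1.002
```

>>> arm_command([
  [[-1,0,0],0,-1],
  [[-1,0,0],0,-1],
  [[-1,0,0],0,-1],
  [[-1,0,0],0,-1],
  [[-1,0,0],0,-1],
  [[-1,0.1,0],0,-1],
  [[-1,0.1,0],0,-1],
  [[-1,0,0],0,-1],
  [[-0.8,0,0],0,-1],
  [[-0.5,0,0],0,-1],
])

```text
time_s: 28.55
position: [0.546, -0.2081, 0.1486]
tool_rot: [[0.002, 1.0, -0.003], [1.0, -0.002, 0.001], [0.001, -0.003, -1.0]]
contact_force: [-0.2, 0.4, 0.0]
finger_gap: 1.001
```

```bash
python3 look.py e;  python3 - <<'E'
from h import *
for n,bx in (("top",(85,230,175,325)),("side",(215,90,275,180))):
    z=np.load(n+"_e.npz"); C=cloud(n,z['d']); a,b,c,e=bx; P=C[b:e,a:c].reshape(-1,3); Q=P[(P[:,2]>.097)&(P[:,2]<.12)]
    print(n,len(Q),((Q.max(0)+Q.min(0))/2).round(4),(Q.max(0)-Q.min(0)).round(4))
E
```

```text
28.55 [ 0.5460084  -0.20809465  0.14855484] 1.0011000557094727 [-0.17411664  0.40923919  0.03604904]
side red 0.007 [ 549.4 -269.2] [92.1 94.8] 82.2
side green 0.0074 [542.4 347.1] [91.8 87.5] 17.6
side blue 0.0071 [501.8 -95.9] [94.6 92.3] 10.8
top red 0.006 [ 570.7 -275.1] [91.5 47.1] 82.5
top green 0.0062 [541.4 343.9] [91.8 91.2] 18.0
top blue 0.006 [501.  -98.9] [91.9 91.5] 10.7
top 1046 [0.5414 0.3441 0.1017] [0.0572 0.057  0.0094]
side 369 [0.5425 0.2437 0.1083] [0.0564 0.2597 0.0224]
```

View pics/side_e.png

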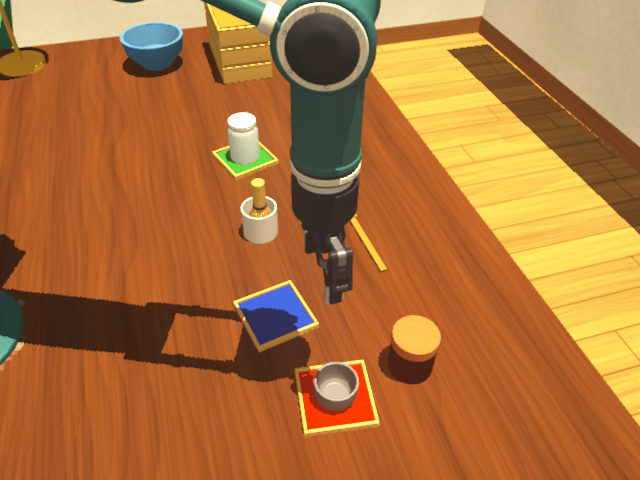

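The jar is centred in the green tray, within 1 mm in the top view. Back to the bowl in the red tray.

>>> arm_command([
  [[-0.7,0.1,0],0,-1],
  [[-0.7,0,0],0,-1],
  [[-0.5,0,0.2],0,-1],
  [[-0.2,0,0.5],0,-1],
  [[0,0,0.8],0,-1],
  [[0,0,0.9],0,-1],
  [[0,0,0.9],0,-1],
  [[0,0,0.6],0,-1],
  [[0,0,0.2],0,-1],
  [[0,0,0],0,-1],
])

```text
time_s: 29.9
position: [0.551, -0.2694, 0.0267]
tool_rot: [[0.0, 1.0, -0.0], [1.0, -0.0, 0.0], [0.0, -0.0, -1.0]]
contact_force: [0.7, 0.3, 0.1]
finger_gap: 0.999
```

>>> arm_command([
  [[-0.07,-0.03,0.3],0,-1],
  [[0,0,0.5],0,-1],
  [[0,0,0.5],0,-1],
  [[0,0,0.3],0,-1],
  [[0,0,0],0,-1],
  [[0,0,0],0,-0.5],
  [[0,0,0],0,0],
  [[0,0,0],0,1],
  [[0,0,0],0,1],
  [[0,0,0],0,1],
])

```text
time_s: 31.15
position: [0.5512, -0.2721, -0.02]
tool_rot: [[0.001, 1.0, 0.002], [1.0, -0.001, -0.001], [-0.001, 0.002, -1.0]]
contact_force: [1.0, -0.0, 6.1]
finger_gap: 0.738
```

>>> arm_command([
  [[0,0,-0.15],0,1],
  [[0,0,-0.4],0,1],
  [[0,0,-0.7],0,1],
  [[0,0,-0.7],0,1],
  [[0,0,-0.5],0,1],
  [[0,0,-0.2],0,1],
  [[0.2,-0.05,0],0,1],
  [[0.5,-0.15,0],0,1],
  [[0.7,-0.2,0],0,1],
  [[0.8,-0.2,0],0,1],
])

```text
time_s: 32.4
position: [0.5309, -0.2034, 0.0576]
tool_rot: [[0.001, 1.0, -0.001], [1.0, -0.001, 0.001], [0.001, -0.001, -1.0]]
contact_force: [0.0, 1.1, -1.5]
finger_gap: 0.734
```

>>> arm_command([
  [[0.8,-0.2,0],0,1],
  [[0.8,-0.2,0],0,1],
  [[0.8,-0.2,0],0,1],
  [[0.6,-0.2,0],0,1],
  [[0.4,-0.1,0],0,1],
  [[0.2,-0.07,0],0,1],
  [[0,0,0],0,1],
])

```text
time_s: 33.28
position: [0.5032, -0.0974, 0.0585]
tool_rot: [[0.0, 1.0, 0.0], [1.0, -0.0, -0.0], [-0.0, 0.0, -1.0]]
contact_force: [0.2, -0.2, -0.7]
finger_gap: 0.736
```

```bash
python3 look.py f
```

```text
33.275 [ 0.50323116 -0.0974435   0.05846891] 0.7362861509987508 [ 0.23092023 -0.21914445 -0.7317694 ]
side red 0.0069 [ 549.5 -268.9] [92.4 94.8] 82.1
side green 0.0075 [511.1 336.8] [25.6 88.4] 17.0
side blue 0.0072 [501.8 -95.8] [94.6 92.6] 10.8
top red 0.006 [ 549.5 -271.8] [92.6 91.1] 81.8
top green 0.0063 [541.3 343.9] [91.6 91.2] 18.0
top blue 0.006 [527.2 -94. ] [38.5 91.4] 10.8
```

View pics/side_f.png

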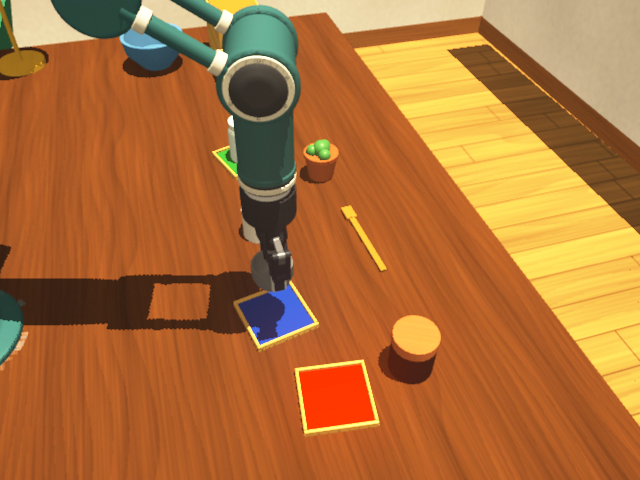

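The bowl is above the blue tray at (270,272). I'll lower it.

>>> arm_command([
  [[0,0,0.3],0,1],
  [[0,0,0.6],0,1],
  [[0,0,0.6],0,1],
  [[0,0,0.4],0,1],
  [[0,0,0.25],0,1],
  [[0,0,0.15],0,1],
  [[0,0,0.1],0,1],
  [[0,0,0.05],0,1],
  [[0,0,0],0,1],
  [[0,0,0],0,1],
])

```text
time_s: 34.62
position: [0.5034, -0.0976, -0.0148]
tool_rot: [[0.001, 1.0, 0.001], [1.0, -0.001, -0.0], [-0.0, 0.001, -1.0]]
contact_force: [0.6, -0.4, -2.1]
finger_gap: 0.736
```

>>> arm_command([
  [[0,0,0.06],0,1],
  [[0,0,0.04],0,1],
  [[0,0,0.04],0,1],
  [[0,0,0.03],0,1],
  [[0,0,0],0,1],
  [[0,0,0],0,1],
])

```text
time_s: 35.38
position: [0.5031, -0.0975, -0.02]
tool_rot: [[0.001, 1.0, -0.0], [1.0, -0.001, 0.0], [0.0, -0.0, -1.0]]
contact_force: [-2.3, 0.9, 3.6]
finger_gap: 0.736
```

>>> arm_command([
  [[0,0,0],0,0],
  [[0,0,0],0,-0.6],
  [[0,0,0],0,-1],
  [[0,0,0],0,-1],
  [[0,0,0],0,-1],
  [[0,0,-0.3],0,-1],
  [[0,0,-0.8],0,-1],
  [[0,0,-1],0,-1],
  [[0,0,-1],0,-1],
  [[0,0,-1],0,-1],
])

```text
time_s: 36.62
position: [0.5032, -0.0975, 0.1045]
tool_rot: [[0.001, 1.0, 0.001], [1.0, -0.001, -0.0], [-0.0, 0.001, -1.0]]
contact_force: [-0.4, 0.0, -0.3]
finger_gap: 1.004
```

>>> arm_command([
  [[-0.5,0,-0.6],0,-1],
  [[-0.9,0,-0.3],0,-1],
  [[-0.9,0,0],0,-1],
  [[-0.9,0,0],0,-1],
  [[-0.9,0,0],0,-1],
  [[-0.4,0,0],0,-1],
  [[0,0,0],0,-1],
])

```text
time_s: 37.5
position: [0.5027, -0.2333, 0.1295]
tool_rot: [[0.002, 1.0, -0.001], [1.0, -0.002, 0.0], [0.0, -0.001, -1.0]]
contact_force: [-0.2, 0.5, 0.9]
finger_gap: 0.999
```

```bash
python3 look.py g;  python3 - <<'E'
from h import *
for n,bx,lo,hi in (("top",(335,260,410,340),.035,.06),("side",(230,270,320,350),.035,.06),("top",(225,260,285,320),.113,.14),("side",(235,172,285,215),.113,.14),("top",(225,260,285,320),.055,.07),("side",(235,190,285,225),.055,.07)):
    z=np.load(n+"_g.npz"); C=cloud(n,z['d']); a,b,c,e=bx; P=C[b:e,a:c].reshape(-1,3); Q=P[(P[:,2]>lo)&(P[:,2]<hi)]
    print(n,lo,len(Q),((Q.max(0)+Q.min(0))/2).round(4),(Q.max(0)-Q.min(0)).round(4),Q.mean(0).round(4))
E
```

```text
37.5 [ 0.50268665 -0.23326286  0.12952572] 0.9994318304932593 [-0.15418087  0.54023158  0.89698075]
side red 0.007 [ 549.5 -269. ] [92.1 94.8] 82.1
side green 0.0074 [523.9 340.8] [53.1 88.4] 18.6
side blue 0.0071 [493.3 -97.6] [78.1 92. ] 10.3
top red 0.006 [ 547.2 -271.9] [92.3 94.8] 82.3
top green 0.0063 [541.3 343.9] [91.7 91.2] 18.0
top blue 0.006 [500.9 -99. ] [92.1 91.6] 10.8
top 0.035 326 [ 0.5006 -0.0979  0.0432] [0.0624 0.0632 0.016 ] [ 0.5001 -0.0988  0.0462]
side 0.035 548 [ 0.5017 -0.099   0.044 ] [0.0627 0.0652 0.0181] [ 0.4973 -0.1005  0.044 ]
top 0.113 180 [0.5245 0.1068 0.1185] [0.0218 0.0222 0.008 ] [0.5242 0.1065 0.119 ]
side 0.113 42 [0.5193 0.1073 0.1188] [0.0103 0.0212 0.0095] [0.5186 0.1077 0.1189]
top 0.055 309 [0.5227 0.1067 0.0624] [0.0641 0.0642 0.0148] [0.523  0.1067 0.0614]
side 0.055 186 [0.5058 0.1062 0.0625] [0.0298 0.0651 0.015 ] [0.5059 0.1042 0.0608]
```

View pics/side_g.png

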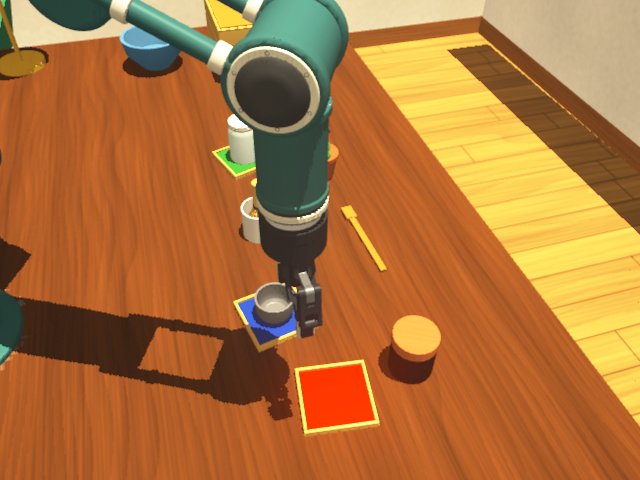

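View pics/top_g.png

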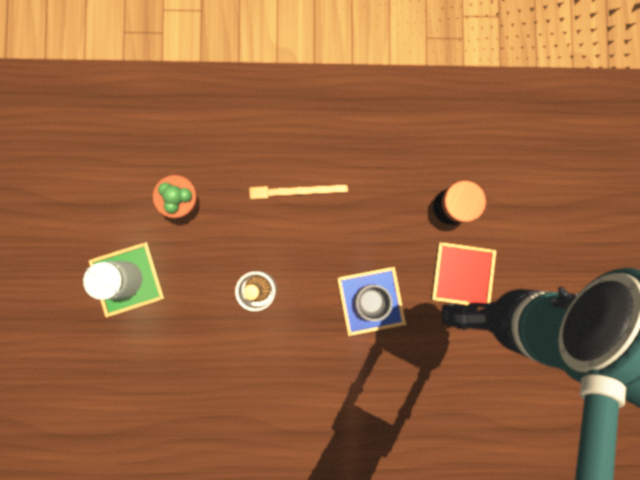

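I typed the wrong sign and moved towards red, but nothing was touched. Both objects are home: the bowl's offset from the blue centre is 1 to 3 mm. The whisk handle is at (0.5245, 0.1067), so I'll go above it.

>>> arm_command([
  [[0.5,0.05,0],0,-1],
  [[0.9,0.08,0],0,-1],
  [[1,0.1,0],0,-1],
  [[1,0.1,0],0,-1],
  [[1,0.1,0],0,-1],
  [[1,0.1,0],0,-1],
  [[1,0.1,0],0,-1],
  [[1,0.1,0],0,-1],
  [[1,0,0],0,-1],
  [[1,0,0],0,-1],
])

```text
time_s: 38.85
position: [0.5243, 0.0522, 0.1299]
tool_rot: [[-0.001, 1.0, -0.0], [1.0, 0.001, 0.0], [0.0, -0.0, -1.0]]
contact_force: [0.8, 0.4, -1.0]
finger_gap: 0.998
```

>>> arm_command([
  [[0.9,0,0],0,-1],
  [[0.6,0,0],0,-1],
  [[0.3,0,0],0,-1],
  [[0.1,0,0],0,-1],
  [[0,0,0],0,-1],
  [[0,0,0],0,-1],
])

```text
time_s: 39.6
position: [0.5252, 0.1058, 0.1297]
tool_rot: [[0.001, 1.0, -0.0], [1.0, -0.001, -0.0], [-0.0, -0.0, -1.0]]
contact_force: [1.0, -0.4, -0.3]
finger_gap: 1.002
```

>>> arm_command([
  [[0.02,0,0.3],0,-1],
  [[0,0,0.6],0,-1],
  [[0,0,0.7],0,-1],
  [[0,0,0.7],0,-1],
  [[0,0,0.5],0,-1],
  [[0,0,0.3],0,-1],
  [[0,0,0],0,-1],
  [[0,0,0],0,-1],
])

```text
time_s: 40.6
position: [0.5259, 0.1072, 0.0375]
tool_rot: [[0.001, 1.0, 0.001], [1.0, -0.001, 0.0], [0.0, 0.001, -1.0]]
contact_force: [1.1, 0.3, 0.4]
finger_gap: 0.999
```

Run:
```python
from h import *
s=ctrl.read_state();print(s['position'])
p,d=vision.camera("side"); cv2.imwrite("pics/s8.png",cv2.resize(p[130:260,200:320,::-1],None,fx=4.5,fy=4.5,interpolation=0))
p,d=vision.camera("top"); cv2.imwrite("pics/t8.png",cv2.resize(p[230:350,180:340,::-1],None,fx=4.5,fy=4.5,interpolation=0))
```

```text
[0.52590579 0.10718833 0.03746555]
```

View pics/s8.png

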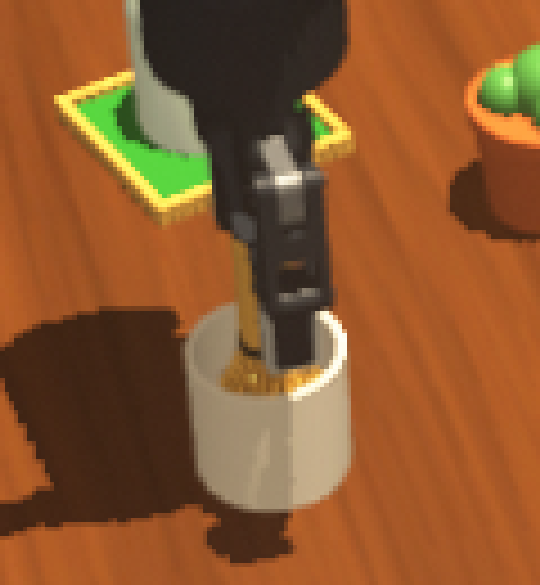

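View pics/t8.png

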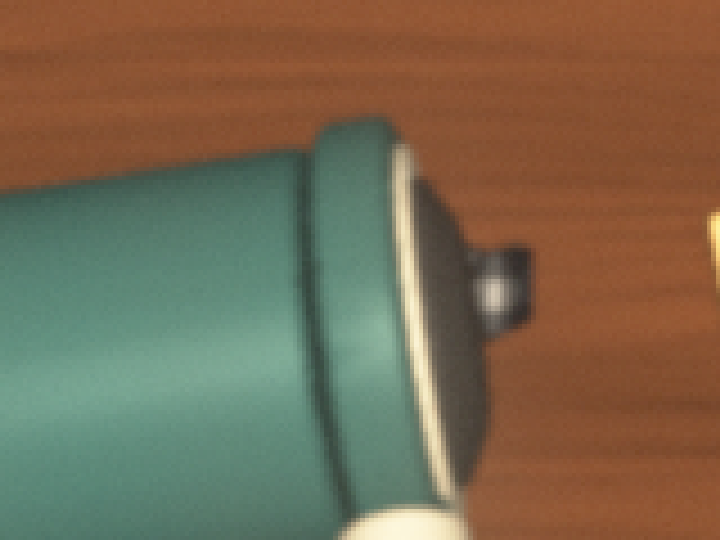

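The fingers straddle the handle above the stand rim, with the near tip at crop (293,370). I'll close gradually.

>>> arm_command([
  [[0,0,0],0,-0.5],
  [[0,0,0],0,0],
  [[0,0,0],0,0.2],
  [[0,0,0],0,0.35],
  [[0,0,0],0,0.5],
  [[0,0,0],0,1],
  [[0,0,0],0,1],
  [[0,0,0],0,1],
])

```text
time_s: 41.7
position: [0.5253, 0.1071, 0.0369]
tool_rot: [[0.001, 1.0, 0.0], [1.0, -0.001, 0.0], [0.0, 0.0, -1.0]]
contact_force: [-0.7, -1.2, 0.4]
finger_gap: 0.264
```

Run:
```python
from h import *
s=ctrl.read_state();print(s['position'])
p,d=vision.camera("side"); cv2.imwrite("pics/s9.png",cv2.resize(p[130:260,200:320,::-1],None,fx=4.5,fy=4.5,interpolation=0))
```

```text
[0.5253379  0.10712129 0.03693525]
```

View pics/s9.png

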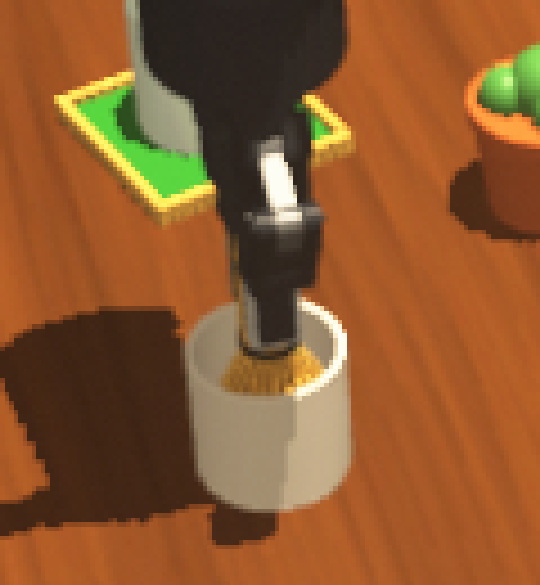

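Gripped, gap 0.264. I'll lift slowly and straight up.

>>> arm_command([
  [[0,0,-0.1],0,1],
  [[0,0,-0.2],0,1],
  [[0,0,-0.3],0,1],
  [[0,0,-0.4],0,1],
  [[0,0,-0.5],0,1],
  [[0,0,-0.6],0,1],
  [[0,0,-0.6],0,1],
  [[0,0,-0.6],0,1],
  [[0,0,-0.4],0,1],
  [[0,0,-0.2],0,1],
])

```text
time_s: 43.0
position: [0.5256, 0.1072, 0.1549]
tool_rot: [[0.001, 1.0, 0.001], [1.0, -0.001, 0.0], [0.0, 0.001, -1.0]]
contact_force: [0.1, 0.3, -0.5]
finger_gap: 0.269
```

```bash
python3 look.py i
```

```text
43.0 [0.52559944 0.10715071 0.15490834] 0.26947572008681503 [ 0.08303947  0.26697261 -0.53339863]
side red 0.0069 [ 549.4 -268.7] [93.1 94.8] 82.2
side green 0.0077 [511.3 336.9] [26.5 87.9] 18.1
side blue 0.0071 [501.8 -96. ] [94.6 92.3] 10.8
top red 0.0059 [ 548.7 -272.1] [91.8 92.4] 81.9
top green 0.0063 [563.7 346.2] [48.  82.5] 16.8
top blue 0.006 [501.  -98.9] [91.8 91.7] 10.8
```

View pics/side_i.png

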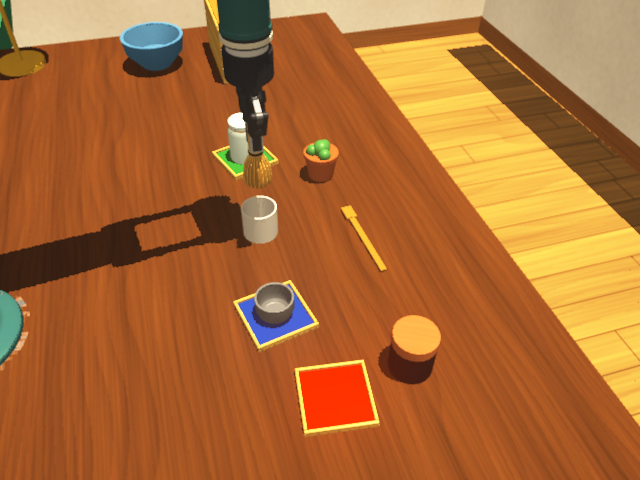

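The whisk is out at (258,168) and the stand is upright at (260,220), undisturbed. I'll carry the whisk to red.

>>> arm_command([
  [[-0.3,0,0],0,1],
  [[-0.6,0,0],0,1],
  [[-0.9,0.1,0],0,1],
  [[-0.9,0.1,0],0,1],
  [[-0.9,0.1,0],0,1],
  [[-0.9,0.1,0],0,1],
  [[-0.9,0.1,0],0,1],
  [[-0.9,0.1,0],0,1],
  [[-0.9,0.1,0],0,1],
  [[-0.9,0.1,0],0,1],
])

```text
time_s: 44.35
position: [0.5481, -0.138, 0.1531]
tool_rot: [[0.001, 1.0, -0.001], [1.0, -0.001, -0.0], [-0.0, -0.001, -1.0]]
contact_force: [0.2, -0.3, -0.7]
finger_gap: 0.266
```

>>> arm_command([
  [[-0.9,0,0],0,1],
  [[-0.9,0,0],0,1],
  [[-0.9,0,0],0,1],
  [[-0.9,0,0],0,1],
  [[-0.5,0,0],0,1],
  [[-0.3,0,0],0,1],
  [[-0.1,0,0],0,1],
  [[0,0,0],0,1],
])

```text
time_s: 45.35
position: [0.5489, -0.2705, 0.1537]
tool_rot: [[0.0, 1.0, -0.0], [1.0, -0.0, 0.0], [0.0, -0.0, -1.0]]
contact_force: [-0.1, -0.7, -0.7]
finger_gap: 0.265
```

Down .1537 → .0379 is 3.86 units. I'll do 3.5 first and then look.

>>> arm_command([
  [[0,0.03,0.3],0,1],
  [[0,0,0.6],0,1],
  [[0,0,0.8],0,1],
  [[0,0,0.7],0,1],
  [[0,0,0.5],0,1],
  [[0,0,0.4],0,1],
  [[0,0,0.2],0,1],
  [[0,0,0],0,1],
  [[0,0,0],0,1],
])

```text
time_s: 46.48
position: [0.5505, -0.2713, 0.0496]
tool_rot: [[0.001, 1.0, 0.001], [1.0, -0.001, -0.001], [-0.001, 0.001, -1.0]]
contact_force: [0.1, -0.8, -1.3]
finger_gap: 0.266
```

```bash
python3 look.py j
python3 - <<'E'
import cv2
p=cv2.imread("pics/side_j.png"); cv2.imwrite("pics/s10.png",cv2.resize(p[260:450,240:440],None,fx=3,fy=3))
E
```

```text
46.475 [ 0.55048644 -0.27128877  0.04961196] 0.2663104463952549 [ 0.09205744 -0.84375659 -1.25757886]
side red 0.007 [ 569.9 -274. ] [87.7 52.9] 82.2
side green 0.0075 [542.5 347.1] [91.9 87.5] 17.6
side blue 0.0071 [501.8 -96. ] [94.6 92.3] 10.8
top red 0.0059 [ 569.4 -274.9] [91.8 51. ] 83.0
top green 0.0062 [541.4 343.9] [91.8 91.2] 18.0
top blue 0.0059 [500.9 -98.9] [92.1 91.6] 10.7
```

View pics/s10.png

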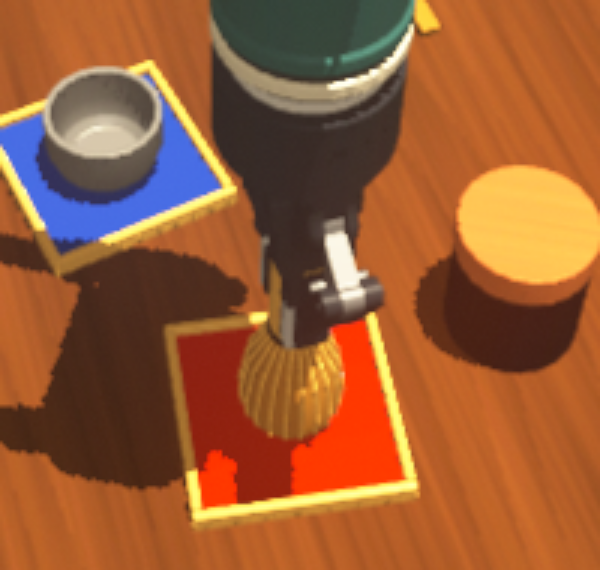

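The whisk is upright over the tray centre, with 11.7 mm to go.

>>> arm_command([
  [[0,0,0.15],0,1],
  [[0,0,0.1],0,1],
  [[0,0,0.06],0,1],
  [[0,0,0.03],0,1],
  [[0,0,0],0,1],
  [[0,0,0],0,1],
])

```text
time_s: 47.32
position: [0.5499, -0.271, 0.0387]
tool_rot: [[0.001, 1.0, 0.0], [1.0, -0.001, -0.0], [-0.0, 0.0, -1.0]]
contact_force: [-0.6, 0.8, -0.3]
finger_gap: 0.265
```

>>> arm_command([
  [[0,0,0.03],0,1],
  [[0,0,0.02],0,1],
  [[0,0,0],0,1],
  [[0,0,0],0,1],
])

```text
time_s: 47.82
position: [0.5502, -0.271, 0.0379]
tool_rot: [[0.001, 1.0, 0.001], [1.0, -0.001, -0.0], [-0.0, 0.001, -1.0]]
contact_force: [-1.4, 1.7, 5.8]
finger_gap: 0.259
```

Contact at 5.8 N. I'll release gently and retreat upwards.

>>> arm_command([
  [[0,0,0],0,0.3],
  [[0,0,0],0,0],
  [[0,0,0],0,-0.5],
  [[0,0,0],0,-1],
  [[0,0,0],0,-1],
  [[0,0,-0.3],0,-1],
  [[0,0,-0.8],0,-1],
  [[0,0,-1],0,-1],
  [[0,0,-1],0,-1],
  [[0,0,-1],0,-1],
])

```text
time_s: 49.08
position: [0.55, -0.271, 0.1619]
tool_rot: [[0.001, 1.0, 0.001], [1.0, -0.001, -0.0], [-0.0, 0.001, -1.0]]
contact_force: [0.4, 0.0, 0.1]
finger_gap: 0.998
```

>>> arm_command([
  [[0,-0.3,-0.6],0,-1],
  [[0.3,-0.8,-0.2],0,-1],
  [[0.6,-0.9,0],0,-1],
  [[0.8,-0.9,0],0,-1],
  [[0.8,-0.6,0],0,-1],
  [[0.8,-0.1,0],0,-1],
  [[0.9,0,0],0,-1],
  [[0.8,0,0],0,-1],
  [[0.4,0,0],0,-1],
  [[0,0,0],0,-1],
])

```text
time_s: 50.32
position: [0.4416, -0.1085, 0.184]
tool_rot: [[-0.001, 1.0, -0.0], [1.0, 0.001, -0.0], [-0.0, -0.0, -1.0]]
contact_force: [-0.1, -0.0, -0.0]
finger_gap: 0.997
```

```bash
python3 look.py k
python3 - <<'E'
from h import *
for t,n,bx,lo,hi in (("whisk","top",(430,240,500,310),.110,.14),("whisk","side",(290,290,385,440),.115,.14),("whiskbody","side",(290,320,385,440),.02,.045),("bowl","top",(335,260,410,340),.035,.06),("stand","top",(225,260,285,320),.055,.075),("jar","top",(75,230,175,325),.097,.12),("tin","top",(430,170,495,230),.075,.09),("pot","top",(145,170,205,225),.05,.06)):
    z=np.load(n+"_k.npz"); C=cloud(n,z['d']); a,b,c,e=bx; P=C[b:e,a:c].reshape(-1,3); Q=P[(P[:,2]>lo)&(P[:,2]<hi)]
    if len(Q): print(t,n,len(Q),((Q.max(0)+Q.min(0))/2).round(4),(Q.max(0)-Q.min(0)).round(4))
E
```

```text
50.325 [ 0.44159383 -0.10854537  0.18399632] 0.9968283469304353 [-0.09333015 -0.0022356  -0.02476263]
side red 0.007 [ 549.4 -269. ] [92.7 94.8] 82.2
side green 0.0074 [550.1 331.6] [86.5 54.1] 18.7
side blue 0.0071 [501.8 -96. ] [94.6 92.3] 10.8
top red 0.0059 [ 548.9 -272. ] [91.6 92.1] 81.9
top green 0.0063 [541.3 344. ] [91.7 91.4] 18.0
top blue 0.006 [501.  -98.9] [91.8 91.7] 10.8
whisk top 197 [ 0.5489 -0.271   0.1164] [0.0224 0.0238 0.0122]
whisk side 244 [ 0.5501 -0.271   0.1197] [0.0231 0.025  0.0086]
whiskbody side 452 [ 0.5496 -0.2734  0.0326] [0.0491 0.0447 0.0248]
bowl top 324 [ 0.5006 -0.0979  0.0437] [0.0623 0.0631 0.0171]
stand top 267 [0.5226 0.1067 0.0603] [0.0643 0.0642 0.0102]
jar top 1051 [0.5414 0.3456 0.1014] [0.0572 0.0573 0.0088]
tin top 1299 [ 0.6742 -0.2492  0.0798] [0.0671 0.069  0.0097]
pot top 678 [0.6836 0.2446 0.055 ] [0.071  0.0709 0.0099]
```

View pics/side_k.png

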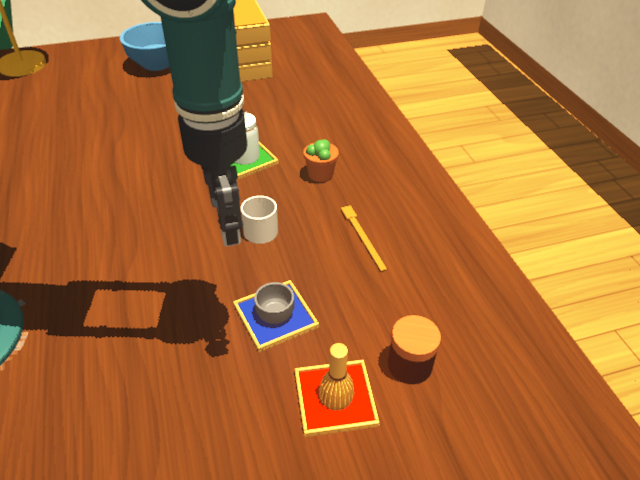

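View pics/top_k.png

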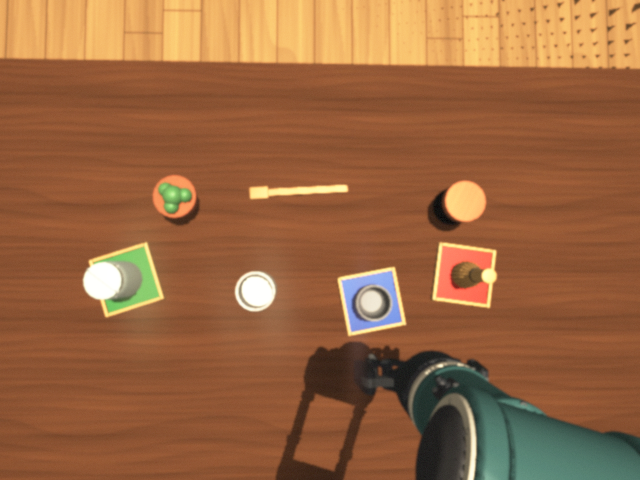

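Both views show all three objects upright and centred within about 3 mm. The stand, tin, pot and scoop have not moved, and the arm is clear. Handing in.

```bash
python3 -c "
from station import ctrl
print(ctrl.hand_in())"
```

```text
the job is handed in; nothing more can be done
None
```

I finished the job and handed it in at about 50 s; the hand-in reports no verdict.

**Sequence:** I parked the bowl in the red-lined tray, then moved the jar to the green-lined tray and the bowl to the blue-lined one. The whisk then went straight up out of its stand and into the red-lined tray.

**Last checks:** The jar, bowl and whisk all look upright and released, each within about 3 mm of its tray centre. The stand, tin and pot measured within 1 mm of where they started. I checked the scoop by eye only and it looked unmoved. The arm was clear, with contact force near zero.

**What disagreed or went wrong:**
- **TCP height:** the reported TCP height was about 39.5 mm lower than the finger tips seen by the camera. Because of this, my first grasp closed on air above the bowl without touching it. I measured the offset at two heights and corrected every later move for it.
- **Camera views:** the two cameras disagreed by about 3 mm in y for the tray centres, so I aimed for the average.
- **Wrong direction:** one move in free air went the wrong way because of a sign error. It touched nothing.

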